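Prick the hanging hole in a printing stick

ROBOT

A 6-joint arm with a two-finger parallel gripper is mounted at the origin on the work surface. World frame = base frame: x ahead of the robot, y to its left, z up, the work surface at z = 0. Lengths are in mm, angles in rad, forces in N, time in s.
With the tool pointing down it reaches from about 225 to 875 mm from the base axis. Payload 3.4 kg.
Tool frame: the origin (TCP) lies at the very end of the fingers, on their centre line; the grasp point (between the pads) lies 19 mm behind it; x points along the fingers, y is the direction in which the jaws open and shut, and the axes are right-handed (so a half turn about x gives the same grasp; the last joint's range is limited). The gripper opens to 85 mm and grips with 20 to 120 N. Pads are 22 mm wide; open, the fingers measure 114 mm over their backs; the gripper's body (76 mm by 85 mm) begins 54 mm behind the grasp point. The pads swing forward as they close: fully open they stand 13 mm farther back than shut.
Start: joints at [1.051, 0.276, 1.505, -0, 1.361, -0.121], TCP at [223.299, 529.906, 231.328] pointing down, gripper open.
Joint ranges: [-2.89, 2.89], [-0.75, 2.08], [0.22, 2.7], [-1.18, 4.32], [0.11, 2.71], [-2.7, 2.7]. Speed limits (rad/s): [2.57, 2.57, 3.14, 3.14, 3.14, 3.14].

INTERFACE

Orientations are given as a 3x3 rotation matrix whose columns are the frame's x, y, z axes.
In Python, from rig import robot gives the robot as it stands.
- The arm moves only by the tool apply_moves, never from a script. Its argument "motion" is a list of rows, each a list of 7 numbers: the finger opening in cm, from 0 to 8.54, then the shift along the tool's x, y, z in cm, then the turn, a rotation vector about the tool's x, y, z in degrees. In form: [[grip, dx, dy, dz, rx, ry, rz], ...]. A call has 1 to 12 rows; each row is the pose to reach, as a shift and turn from the pose commanded when the call began, along the tool's axes at that moment; what a row does not reach only later rows make up. A row lasts 1/10 s, in which the tool goes at most 50 mm and 8.59 degrees, less where a joint would pass 70% of its speed; a pose out of reach is approached as far as the arm can. A call with a gripper value outside its range is refused whole. The fingers move at their own pace and stop on an object; "grip_force" is the grip in N (left out, the last holds). Time passes only in rows, so rows that repeat a pose let the fingers close. It gives the time, the measured TCP pose, the force and the opening at its end, in the units of the state.
- robot.read_state(): the state, without advancing time (a new reading comes with each control period).
- robot.camera(name): name is "scene" or "top" or "wrist"; returns a dict with "frame" (420x560x3 uint8, red, green, blue), "range_z" (420x560 float32, mm along the optical axis (not along the pixel's ray), 0 where there is no reading), "mtx" (3x3 intrinsics, pixels), "T" (4x4, takes a point from camera to world coordinates). Camera axes: x right, y up, looking along -z (the intrinsics and any distortion apply to the point x, -y, -z); pixel columns grow to the right and rows downward; lengths in mm; the calibration is good to about 2 mm. A picture is of the moment at which its call begins.
- robot.hand_in(): hands the job in, once; it reports no verdict.
The state is a dict: "time_s": time; "qpos": joint angles; "dq": joint speeds; "tau": joint torques, N m; "tcp_pos": TCP position; "orientation": TCP orientation; "wrist_force": force on the tool from outside, world axes, zero at the start; "moment": the same for the moment, N m; "finger_gap": opening from 0.0 (shut) to 1.0 (fully open).
Only numpy, scipy, OpenCV 4.12 (cv2) and the standard library are available. Lean on these libraries where they do the work, as an engineer would, in place of code of your own. Each camera call takes 0.05 s, during which the arm holds its last target.

TASK

Take the thickest of the three printing sticks out of the caddy, lay it in the V-groove of the pricking jig with its plain end towards the stop, and push it gently along under the hood until it is fully home against the stop. Then slide the jig's black spring-return knob all the way to its end and let go there, so that it snaps back on its own. Leave the stick home in the groove and do not disturb the other sticks, the jar or the bottle.

Things in the scene. Friction and masses are not known exactly. Their poses are not given: they have to be found in the camera images.
- stick: the stick to work on: round wooden rod 18 mm in diameter, 150 mm long, with a cork cube of 28 mm on one end; 178 mm overall, about 60 g. Origin: centre of the cube's underside; -x points along the rod to the plain end, z up; the rod's axis is 14 mm above the origin. It starts in any of the three bays of the caddy, cube inside, 60 to 78 mm of bare rod sticking out
- stick_tip (a point): centre of the stick's plain end face. The stick balances about 90 mm from here. Laid on the bare table it dips 5 mm at this end; the cube's flats keep it from rolling
- stick_block (a point): centre of the stick's cork cube, 164 mm from the plain end along the axis
- caddy: plywood caddy fixed to the table, 130 mm deep (x), 176 mm wide (y), 74 mm high; origin: centre of its underside. Its mouth is its -x side and looks to the robot's right. Three bays (centres at y = -54, 0, 54 mm, at least 48 mm wide), closed at the back and roofed over all their depth, the bay floor 26 mm above the table, the roof's underside 42 mm above that floor
- caddy_mouth (a point): middle of the mouth at floor level, 65 mm from the caddy's origin. A lip 5 mm high and 6 mm deep across the mouth carries the rods and the cork blocks lie on the floor behind it: a stick must be lifted 7 to 12 mm, then drawn out straight towards the caddy's -x. The thick rod's axis starts 40 mm above the table
- jig: pricking jig fixed to the table; origin on the table under the stop's face, x along the groove to the stop, y to the slide's knob. A 90-degree V-groove between upright cheeks (26 mm apart, top 57 mm above the table) in which the stick sinks so deep that no finger fits beside it. Base: x -135 to 30, y -35 to 35 mm, 22 mm high; slide guide: x -42 to 18, y 30 to 137 mm, 52 mm high, 55 mm at the strap
- jig_stop (a point): middle of the stop's face on the axis of a stick in the groove, 45 mm above the table, axes as the jig's; the stick's plain end belongs here. The stop plate is 12 mm thick, 70 mm high. A hood (underside 58 mm, top 64 mm above the table) covers the last 27 mm of groove before it, so a stick is laid in short of the hood and pushed along
- jig_entry (a point): the groove's axis at its open entry end, 135 mm before the stop, 45 mm above the table. When the stick is home its cork cube stands outside, 15 mm clear of this end, over bare table
- slide (a joint): travel of the spring-return slide in m: 0 home, 0.030 at its end; it moves along the jig's -y, towards the groove. The spring pulls it home with about 3 N at home and 7 N at the end; let go, it returns within about 0.2 s. Its pricking nose stops just short of the stick
- slide_knob (a point): centre of the top of the slide's black upright knob: 16 mm (jig's x) by 12 mm (jig's y), top 95 mm above the table, standing clear for 40 mm below that. Home it is at x = -12, y = 105 mm in the jig's frame; it travels with the slide
- thin_stick: bystander stick, rod 10 mm in diameter, 144 mm long, with a cork block 24 x 20 x 20 mm, in another bay, 52 to 70 mm of rod sticking out; origin under the block's centre, -x to the plain end
- mid_stick: bystander stick, rod 12 mm in diameter, 150 mm long, with a cork block 24 x 22 x 22 mm, in another bay, 58 to 76 mm of rod sticking out; origin under the block's centre, -x to the plain end
- jar: bystander, closed round paint jar 56 mm in diameter, 68 mm high, standing; origin at the centre of its underside
- bottle: bystander, paint bottle 52 mm in diameter, 150 mm high, standing; origin at the centre of its underside
- tray: shallow open white paint tray fixed to the table, 80 mm (x) by 60 mm (y), 26 mm high; origin at the centre of its underside
Things that resemble listed ones, but are neither listed nor needed, are in the scene too. Leave any blue or yellow look-alike of the stick alone. What is shaped like the jig but green is not meant.

How it is judged (in metres and radians):
On the way, in this order (a step that is already met when the one before it is completed fails the run):
1. the stick lies in the groove, fully home against the stop (plain end within 3 mm of it) (x of stick_tip in the frame of jig_stop above -0.003 m and y of stick_tip in the frame of jig_stop between -0.004 and 0.004 m and z of stick_tip in the frame of jig_stop between -0.004 and 0.004 m and angle between the x axis of stick and the x axis of jig, either way round below 0.05 rad), for 0.2 s.
2. with the stick home, the slide is at its end (at least 27 of 30 mm) (all of step 1 and value of joint slide above 0.027 m), for 0.1 s.
3. let go there, the slide snaps back on its own (faster than 60 mm/s, from beyond 10 mm, no finger on it) (velocity of joint slide below -0.06 m/s and value of joint slide above 0.01 m and contact force between the fingers and slide below 0.2 N).
At the end, for the whole second after the job is handed in: The stick lies released and still in the groove, its plain end within 3 mm of the stop and 4 mm of the groove's axis, parallel to the groove within 0.05 rad, and the slide is back home within 2 mm (all of step 1 and value of joint slide below 0.002 m and linear speed of stick below 0.01 m/s); the robot touches nothing.
It fails at once if the stick is pressed against the jig with more than 25 N (contact force between stick and jig above 25 N).
It fails at once if a bystander (other stick, jar, bottle) is moved by more than 25 mm or knocked over (distance of any of thin_stick, mid_stick, jar, bottle from where it was at the start of the episode above 0.025 m or angle between any of thin_stick, mid_stick, jar, bottle's own z axis and vertical above 0.4 rad).
It also fails if it takes over 72 s, if anything falls off the work surface, if the arm or the gripper's body presses on something with over 40 N, if the wrist force passes 120 N, or if a joint passes its speed limit or range.

## Working session

There is one attempt and no reset: what is moved stays moved. The work goes in short steps, Python scripts to look and compute and a tool call to move; the robot and the scene stay as the last step left them, time stands still between calls to the robot, and variables do not carry over. Pictures are saved under pics/ and viewed, and the job is handed in when it is done.

Besides the shell and the picture viewer there is one more tool, called after "Emit:" by a JSON object that holds its "method" and its "body". apply_moves: Moves the arm, as the interface text tells. Its arguments: {"type":"object","properties":{"motion":{"type":"array","items":{"type":"array","items":{"type":"number"}}},"grip_force":{"type":"number"}},"required":["motion"]}

```bash
ls; mkdir -p pics
cat > h.py <<'E'
import numpy as np, cv2, pickle
from rig import robot
def snap(n,tag):
    c=robot.camera(n); pickle.dump(c,open(f'pics/{tag}.pkl','wb'))
    cv2.imwrite(f'pics/{tag}.png',cv2.cvtColor(c['frame'],cv2.COLOR_RGB2BGR)); return c
def load(tag): return pickle.load(open(f'pics/{tag}.pkl','rb'))
def cloud(c):
    z=c['range_z'].astype(float); K=c['mtx']; h,w=z.shape
    u,v=np.meshgrid(np.arange(w),np.arange(h))
    p=np.stack([(u-K[0,2])/K[0,0]*z,-(v-K[1,2])/K[1,1]*z,-z],-1)
    P=p@c['T'][:3,:3].T+c['T'][:3,3]; P[z==0]=np.nan; return P
E
python3 - <<'E'
from h import *
for n in('scene','top','wrist'):
    c=snap(n,n+'0'); print(n,c['mtx'].round(1).tolist(),c['T'].round(3).tolist(),[k for k in c])
s=robot.read_state();print(s)
E
```

```text
pics
scene [[435.4, 0.0, 277.7], [0.0, 435.4, 209.4], [0.0, 0.0, 1.0]] [[-0.601, -0.645, 0.473, 1156.106], [0.8, -0.489, 0.349, 371.777], [0.006, 0.587, 0.809, 1110.735], [0.0, 0.0, 0.0, 1.0]] ['frame', 'range_z', 'mtx', 'T']
top [[478.9, 0.0, 280.9], [0.0, 478.9, 209.4], [0.0, 0.0, 1.0]] [[-0.002, 0.981, -0.196, 218.493], [-1.0, -0.001, 0.005, -78.167], [0.005, 0.196, 0.98, 1796.143], [0.0, 0.0, 0.0, 1.0]] ['frame', 'range_z', 'mtx', 'T']
wrist [[319.8, 0.0, 277.6], [0.0, 319.8, 206.2], [0.0, 0.0, 1.0]] [[0.388, -0.883, -0.266, 153.896], [0.922, 0.371, 0.114, 559.08], [-0.002, -0.289, 0.957, 373.278], [0.0, 0.0, 0.0, 1.0]] ['frame', 'range_z', 'mtx', 'T']
{'time_s': 0.15, 'qpos': array([ 1.05101616e+00,  2.76432400e-01,  1.50581172e+00,  3.49490385e-05,
        1.36070385e+00, -1.20992602e-01]), 'dq': array([ 0.00074456, -0.00091949, -0.0030997 , -0.00105641,  0.00067011,
       -0.00105978]), 'tau': array([ 2.01795083e-03, -4.17146194e+01, -2.46031845e+01,  5.02345745e-05,
        7.60383467e-03,  3.60006527e-05]), 'tcp_pos': array([223.07242789, 529.55303573, 230.66050825]), 'orientation': array([[-7.02837577e-04,  3.88307594e-01,  9.21529554e-01],
       [-1.15934059e-03,  9.21528846e-01, -3.88308180e-01],
       [-9.99999081e-01, -1.34128419e-03, -1.97504346e-04]]), 'wrist_force': array([-0.41297095, -0.65506612,  0.70177515]), 'moment': array([-0.07328031, -0.01409164, -0.03851109]), 'finger_gap': 1.0028500868102799}
```

View pics/scene0.png

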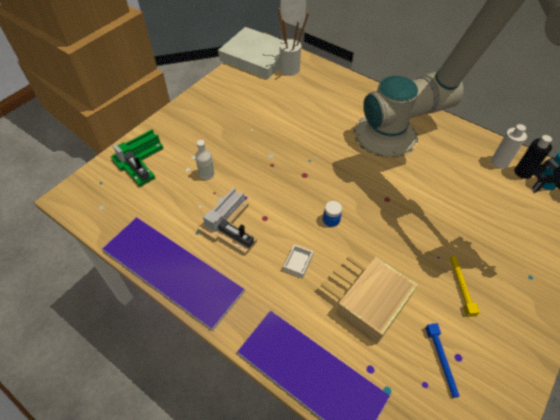

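View pics/top0.png

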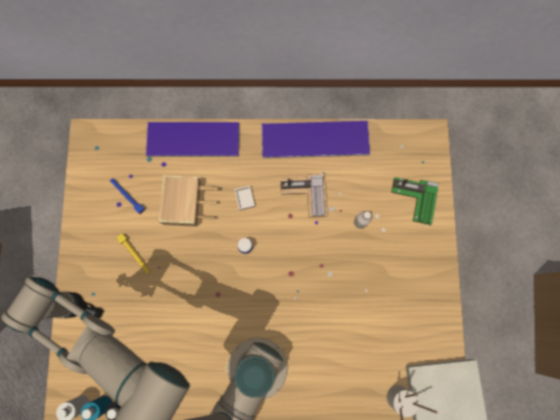

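View pics/wrist0.png

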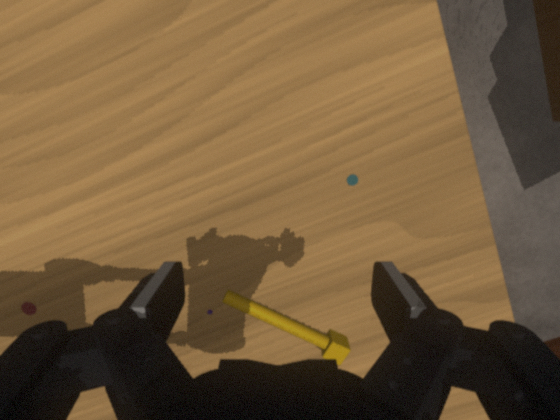

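The top view shows the caddy at (180,200) with three rods sticking out to the right, the gray jig at (305,192), the green look-alike at (417,200), blue and yellow look-alike sticks at (127,195) and (133,253), the jar at (245,245) and the bottle at (364,219). I'll crop in and measure next.

Run:
```python
from h import *
def crop(tag,x0,y0,x1,y1,s): 
    c=load(tag); im=c['frame'][y0:y1,x0:x1,::-1]
    return cv2.resize(im,None,fx=s,fy=s,interpolation=cv2.INTER_CUBIC)
cv2.imwrite('pics/c1.png',crop('top0',155,160,335,230,4.4))
cv2.imwrite('pics/c2.png',crop('scene0',190,180,420,340,3.4))
c=load('top0');P=cloud(c)
for (u,v) in [(120,300),(180,200),(318,200),(245,245),(364,219)]:
    print(u,v,P[v,u].round(1))
```

```text
120 300 [238.8 504.1   1.6]
180 200 [599.7 284.   71.3]
318 200 [ 607.6 -227.7   34. ]
245 245 [433.   42.6  69.7]
364 219 [ 519.9 -383.6  116.5]
```

View pics/c1.png

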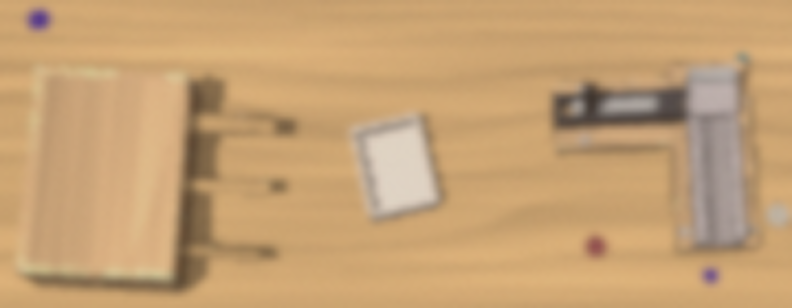

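View pics/c2.png

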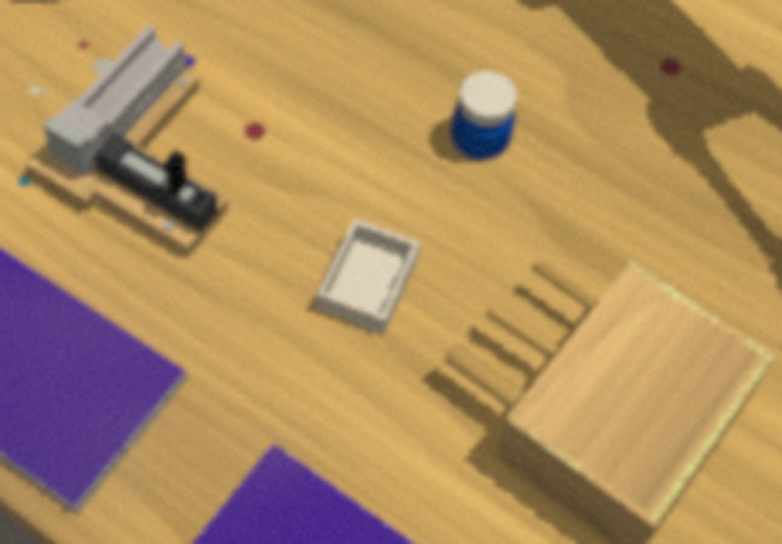

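The thick rod looks like the top one at crop pixel (240,122). I'll confirm that with the wrist camera.

Emit:
{"method": "apply_moves", "body": {"motion": [[8.5, -2, -22.25, 50.28, 67.15, 0, 0], [8.5, -2, -22.25, 50.28, 67.15, 0, 0], [8.5, -2, -22.25, 50.28, 67.15, 0, 0], [8.5, -2, -22.25, 50.28, 67.15, 0, 0], [8.5, -2, -22.25, 50.28, 67.15, 0, 0], [8.5, -2, -22.25, 50.28, 67.15, 0, 0], [8.5, -2, -22.25, 50.28, 67.15, 0, 0], [8.5, -2, -22.25, 50.28, 67.15, 0, 0], [8.5, -2, -22.25, 50.28, 67.15, 0, 0], [8.5, -2, -22.25, 50.28, 67.15, 0, 0], [8.5, -2, -22.25, 50.28, 67.15, 0, 0], [8.5, -2, -22.25, 50.28, 67.15, 0, 0]]}}

```text
time_s: 1.35
tcp_pos: [604.6, 124.4, 250.3]
orientation: [[0.002, 1.0, -0.006], [-0.003, -0.006, -1.0], [-1.0, 0.002, 0.003]]
wrist_force: [-0.7, 0.5, -0.2]
finger_gap: 0.992
```

Run:
```python
from h import *
s=robot.read_state();print(s['time_s'],s['tcp_pos'].round(1),s['orientation'].round(3).tolist(),s['dq'].round(3))
c=snap('wrist','w1');print(c['T'].round(3).tolist())
```

```text
1.35 [604.6 124.4 250.3] [[0.002, 1.0, -0.006], [-0.003, -0.006, -1.0], [-1.0, 0.002, 0.003]] [ 0.062 -0.033  0.059  0.08   0.052  0.038]
[[1.0, 0.006, -0.0, 603.424], [-0.006, 0.956, 0.292, 199.316], [0.002, -0.292, 0.956, 392.855], [0.0, 0.0, 0.0, 1.0]]
```

View pics/w1.png

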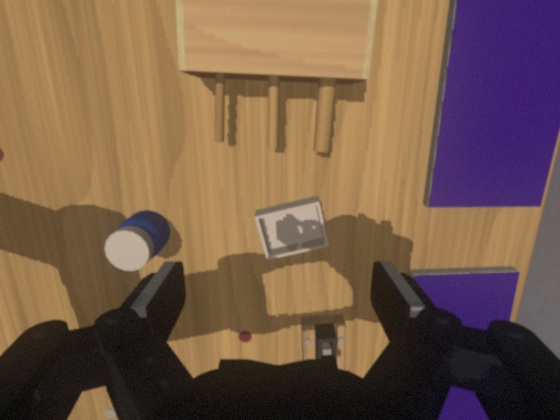

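The wrist view shows three rods: thin at (221,110), mid at (275,112) and thick at (324,115). The right-hand rod, farthest from the robot, is clearly the thickest and is not blue or yellow. Now I'll measure its pose.

Run:
```python
from h import *
c=load('w1');P=cloud(c)
im=c['frame'][60:180,190:380,::-1];cv2.imwrite('pics/c3.png',cv2.resize(im,None,fx=4,fy=4,interpolation=cv2.INTER_CUBIC))
print('table',np.nanmedian(P[330:380,180:220].reshape(-1,3),0))
for v in range(70,162,6):
    row=P[v,195:350]; 
    m=(row[:,2]>25)
    g=[]
    idx=np.where(m)[0]
    out=[]
    for s in np.split(idx,np.where(np.diff(idx)>1)[0]+1) if len(idx) else []:
        if len(s)>2: out.append((s[0]+195,s[-1]+195,row[s].mean(0).round(1).tolist(),round(row[s,0].max()-row[s,0].min(),1),round(row[s,2].max(),1)))
    print(v,out)
```

```text
table [ 491.46622186 -136.04390282    0.5455722 ]
70 [(np.int64(195), np.int64(215), [537.3, 233.5, 74.5], np.float64(18.6), np.float64(76.0)), (np.int64(217), np.int64(349), [609.2, 233.2, 74.3], np.float64(121.7), np.float64(76.1))]
76 [(np.int64(197), np.int64(219), [531.2, 232.2, 32.2], np.float64(25.7), np.float64(41.4)), (np.int64(221), np.int64(339), [604.9, 229.7, 55.2], np.float64(114.8), np.float64(75.7)), (np.int64(341), np.int64(349), [666.7, 227.7, 73.9], np.float64(7.3), np.float64(75.4))]
82 [(np.int64(216), np.int64(224), [544.9, 225.7, 40.5], np.float64(8.1), np.float64(42.2)), (np.int64(269), np.int64(279), [600.5, 225.3, 41.8], np.float64(10.3), np.float64(43.8)), (np.int64(319), np.int64(349), [662.6, 225.1, 39.9], np.float64(33.1), np.float64(50.2))]
88 [(np.int64(216), np.int64(224), [544.6, 219.9, 40.4], np.float64(8.3), np.float64(42.4)), (np.int64(269), np.int64(279), [600.5, 219.5, 41.9], np.float64(10.4), np.float64(43.9)), (np.int64(318), np.int64(335), [653.9, 218.9, 47.0], np.float64(17.3), np.float64(49.6))]
94 [(np.int64(216), np.int64(224), [544.2, 21
[... 1917 characters left out ...]
1.2, 40.0], np.float64(8.6), np.float64(41.4)), (np.int64(268), np.int64(278), [598.9, 171.0, 41.8], np.float64(10.9), np.float64(43.7)), (np.int64(315), np.int64(330), [651.5, 171.1, 47.1], np.float64(15.7), np.float64(49.1))]
142 [(np.int64(218), np.int64(222), [541.3, 164.8, 40.3], np.float64(3.8), np.float64(41.4)), (np.int64(268), np.int64(278), [598.9, 164.6, 41.6], np.float64(10.9), np.float64(43.6)), (np.int64(314), np.int64(330), [651.2, 164.8, 46.8], np.float64(17.2), np.float64(49.8))]
148 [(np.int64(268), np.int64(278), [598.8, 158.2, 41.7], np.float64(11.0), np.float64(43.3)), (np.int64(314), np.int64(329), [650.8, 158.5, 47.1], np.float64(16.0), np.float64(49.2))]
154 []
160 []
```

View pics/c3.png

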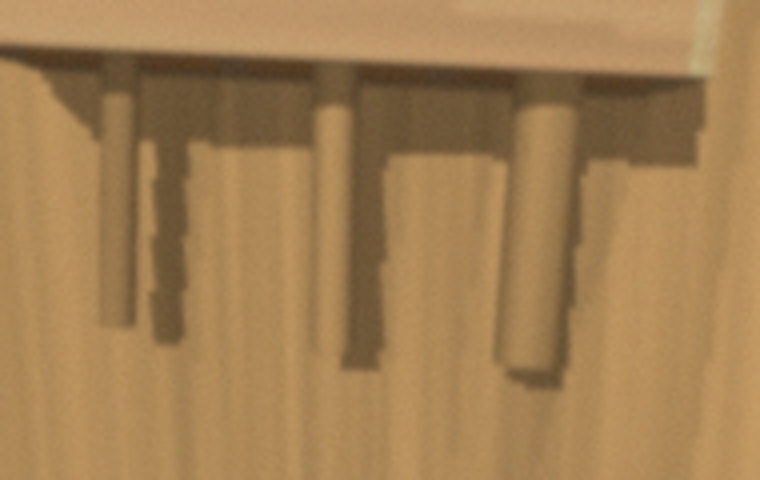

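The thick rod's axis runs from (653.8,219) to the tip at about (650.5,153). Its top is at z≈49.5, so the axis is near 40 as given, and about 72 mm sticks out. I'll move above the grasp point at y=190.

Emit:
{"method": "apply_moves", "body": {"motion": [[4.5, 6, 5.2, -6.0, 2.8, 0, 0], [4.5, 15, 5.2, -6.0, 2.8, 0, 0], [4.5, 15, 5.2, -6.0, 2.8, 0, 0], [4.5, 15, 5.2, -6.0, 2.8, 0, 0], [4.5, 15, 5.2, -6.0, 2.8, 0, 0], [4.5, 15, 5.2, -6.0, 2.8, 0, 0]]}}

```text
time_s: 2.0
tcp_pos: [651.5, 190.5, 101.6]
orientation: [[-0.001, 0.999, -0.048], [0.0, -0.048, -0.999], [-1.0, -0.001, 0.0]]
wrist_force: [-0.1, -0.2, 1.8]
finger_gap: 0.525
```

Run:
```python
from h import *
s=robot.read_state();print(s['time_s'],s['tcp_pos'].round(1),s['orientation'].round(3).tolist(),s['dq'].round(3))
c=snap('wrist','w2')
P=cloud(load('w1'))
# tray extents
m=(P[...,2]>12)&(P[...,2]<35)&(P[...,1]<140)&(P[...,1]>30)&(P[...,0]>560)&(P[...,0]<700)
Q=P[m];print(m.sum(),cv2.minAreaRect(Q[:,:2].astype(np.float32)),np.percentile(Q[:,2],[5,50,95]))
print(cv2.boxPoints(cv2.minAreaRect(Q[:,:2].astype(np.float32))))
```

```text
2.0 [651.5 190.5 101.6] [[-0.001, 0.999, -0.048], [0.0, -0.048, -0.999], [-1.0, -0.001, 0.0]] [-0.012 -0.036 -0.036 -0.004 -0.004 -0.002]
909 ((620.999267578125, 54.197505950927734), (79.90536499023438, 60.99647521972656), 13.535521507263184) [13.78905385 25.43194186 27.31042423]
[[575.0182    74.4978  ]
 [589.2943    15.195504]
 [666.98035   33.89721 ]
 [652.7042    93.19951 ]]
```

View pics/w2.png

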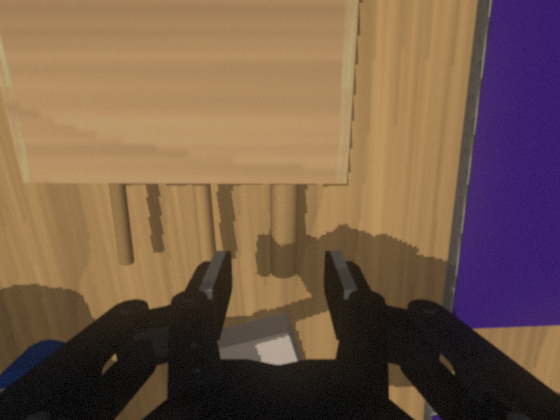

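The rod sits between the fingers and well clear of the neighbours. I'll descend, close and lift.

Emit:
{"method": "apply_moves", "body": {"motion": [[4.5, 4, 0.05, 0, 0, 0, 0], [4.5, 7.7, 0.05, 0, 0, 0, 0], [4.5, 7.7, 0.05, 0, 0, 0, 0], [4.5, 7.7, 0.05, 0, 0, 0, 0], [0.5, 7.7, 0.05, 0, 0, 0, 0], [0.5, 7.7, 0.05, 0, 0, 0, 0], [0.5, 7.7, 0.05, 0, 0, 0, 0], [0.5, 7.7, 0.05, 0, 0, 0, 0], [0.5, 7.7, 0.05, 0, 0, 0, 0]], "grip_force": 60}}

```text
time_s: 2.95
tcp_pos: [654.6, 189.8, 26.5]
orientation: [[0.005, 0.999, -0.049], [0.001, -0.049, -0.999], [-1.0, 0.005, -0.001]]
wrist_force: [1.3, -1.8, 6.4]
finger_gap: 0.187
```

Emit:
{"method": "apply_moves", "body": {"motion": [[0.5, -0.3, 0, 0, 0, 0, 0], [0.5, -0.6, 0, 0, 0, 0, 0], [0.5, -0.95, 0, 0, 0, 0, 0], [0.5, -0.95, 0, 0, 0, 0, 0], [0.5, -0.95, 0, 0, 0, 0, 0]]}}

```text
time_s: 3.45
tcp_pos: [652.5, 189.6, 33.6]
orientation: [[-0.001, 0.999, -0.049], [-0.0, -0.049, -0.999], [-1.0, -0.001, 0.0]]
wrist_force: [-0.4, 0.1, -1.1]
finger_gap: 0.184
```

Run:
```python
from h import *
c=snap('wrist','w3')
s=robot.read_state();print(s['time_s'],s['tcp_pos'].round(1),s['wrist_force'],s['moment'],s['finger_gap'])
```

```text
3.5 [652.4 189.6  33.5] [-1.03701614 -0.86561498 -0.64107987] [ 0.00626573 -0.0349246  -0.02608543] 0.1883683963630651
```

View pics/w3.png

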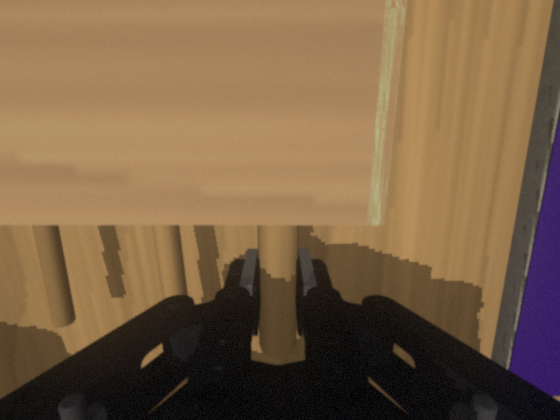

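Run:
```python
from h import *
P=cloud(load('w3'))
for v in (228,232,240,250,270,300,320,340,355): print(v,P[v,272:286].mean(0).round(1), np.nanmax(P[v,262:296,2]))
```

```text
228 [nan nan nan] 55.67434451373289
232 [652.8 216.3  54.6] 55.41311195211661
240 [652.6 212.7  54.5] 55.700738939307726
250 [652.4 208.3  54.6] 55.65221270780691
270 [652.  199.   54.5] 55.2813660988236
300 [651.3 184.5  54.6] 55.3102236175243
320 [650.8 174.4  54.7] 55.7864488567716
340 [650.3 163.7  54.7] 56.14179361173208
355 [649.9 155.4  54.6] 55.35911420957231
```

The rod is level but has only risen about 6–7 mm. I'll lift 2.5 mm more and then draw it straight out.

Emit:
{"method": "apply_moves", "body": {"motion": [[0.5, -0.25, 0, 0, 0, 0, 0], [0.5, -0.25, 0, 0, 0, 0, 0], [0.5, -0.25, 0, 1, 0, 0, 0], [0.5, -0.25, 0, 2.5, 0, 0, 0], [0.5, -0.25, 0, 4.0, 0, 0, 0], [0.5, -0.25, 0, 5.5, 0, 0, 0], [0.5, -0.25, 0, 7, 0, 0, 0], [0.5, -0.25, 0, 8.5, 0, 0, 0], [0.5, -0.25, 0, 10, 0, 0, 0], [0.5, -0.25, 0, 11.5, 0, 0, 0], [0.5, -0.25, 0, 13, 0, 0, 0], [0.5, -0.25, 0, 13, 0, 0, 0]]}}

```text
time_s: 4.7
tcp_pos: [646.4, 57.5, 36.3]
orientation: [[-0.0, 0.999, -0.051], [-0.001, -0.051, -0.999], [-1.0, -0.0, 0.001]]
wrist_force: [0.5, -0.2, -0.8]
finger_gap: 0.188
```

Run:
```python
from h import *
c=snap('wrist','w4')
s=robot.read_state();print(s['time_s'],s['tcp_pos'].round(1),s['wrist_force'],s['moment'],s['finger_gap'])
```

```text
4.75 [646.5  58.7  36.3] [ 0.30775763  0.0875528  -0.22271834] [-0.00344923  0.0484411   0.00360553] 0.18557874301582508
```

View pics/w4.png

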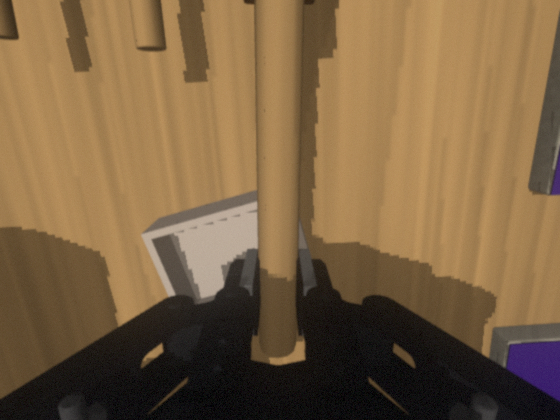

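The stick is out clear of the mouth, with its cube end at the top of the image. I'll lift, carry it to the open table in front of the jig, and turn it so the plain end faces +x.

Emit:
{"method": "apply_moves", "body": {"motion": [[0.5, -4, 0, 0, 0, 0, 0], [0.5, -8, 0, 0, 0, 0, 0], [0.5, -11.4, 0, 2, -8, 0, 0], [0.5, -11.4, -2, 4, -16, 0, 0], [0.5, -11.4, -4, 6, -24, 0, 0], [0.5, -11.4, -6, 8, -32, 0, 0], [0.5, -11.4, -8, 10, -40, 0, 0], [0.5, -11.4, -10, 12, -48, 0, 0], [0.5, -11.4, -12, 14, -56, 0, 0], [0.5, -11.4, -13.45, 16, -64, 0, 0], [0.5, -11.4, -13.45, 17.7, -72, 0, 0], [0.5, -11.4, -13.45, 17.7, -80, 0, 0]]}}

```text
time_s: 5.95
tcp_pos: [503.4, -111.7, 150.6]
orientation: [[0.001, 0.217, 0.976], [-0.001, 0.976, -0.217], [-1.0, -0.0, 0.001]]
wrist_force: [-0.3, 0.8, 0.1]
finger_gap: 0.187
```

Emit:
{"method": "apply_moves", "body": {"motion": [[0.5, 0, 0, 0, -6, 0, 0], [0.5, 0, 0, 0, -12.8, 0, 0], [0.5, 0, 0, 0, -12.8, 0, 0], [0.5, 0, 0, 0, -12.8, 0, 0], [0.5, 0, 0, 0, -12.8, 0, 0]]}}

```text
time_s: 6.45
tcp_pos: [503.5, -110.1, 150.3]
orientation: [[0.0, 0.001, 1.0], [0.0, 1.0, -0.001], [-1.0, 0.0, 0.0]]
wrist_force: [-0.3, -0.3, -0.6]
finger_gap: 0.186
```

Run:
```python
from h import *
c=snap('wrist','w5')
s=robot.read_state();print(s['time_s'],s['qpos'].round(2),s['tcp_pos'].round(1),s['orientation'].round(3).tolist(),s['wrist_force'],s['finger_gap'])
```

```text
6.5 [-0.35  0.25  1.76  0.    1.14 -1.92] [ 503.5 -110.2  150.3] [[0.0, 0.001, 1.0], [0.0, 1.0, -0.001], [-1.0, 0.0, 0.0]] [ 0.87136015  0.61515449 -0.26750623] 0.18527715909584508
```

View pics/w5.png

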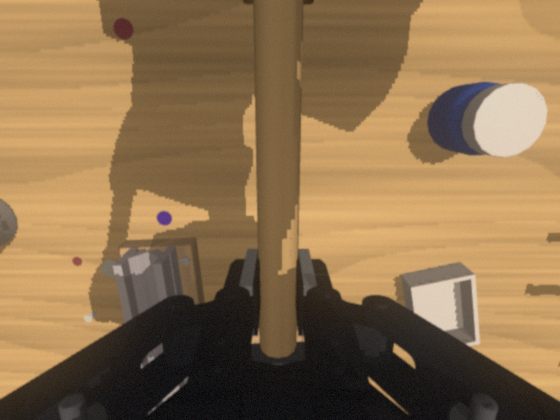

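The view shows only the jig's entry, around (150,270), and the table under the stick is free. I'll lay the stick down here so I can regrasp it by the cube.

Emit:
{"method": "apply_moves", "body": {"motion": [[0.5, 5, 0, 0, 0, 0, 0], [0.5, 10, 0, 0, 0, 0, 0], [0.5, 13, 0, 0, 0, 0, 0], [0.5, 14.2, 0, 0, 0, 0, 0], [0.5, 14.6, 0, 0, 0, 0, 0], [0.5, 14.7, 0, 0, 0, 0, 0], [0.5, 14.7, 0, 0, 0, 0, 0]]}}

```text
time_s: 7.2
tcp_pos: [504.8, -110.9, 4.7]
orientation: [[0.003, 0.0, 1.0], [-0.001, 1.0, -0.0], [-1.0, -0.001, 0.003]]
wrist_force: [0.2, -1.1, 0.2]
finger_gap: 0.182
```

Next I'll release it, rise, and move over the cube and back so the camera sees the jig and the stick.

Emit:
{"method": "apply_moves", "body": {"motion": [[4, 0.1, 0, 0, 0, 0, 0], [4, 0.1, 0, 0, 0, 0, 0], [4, 0.1, 0, 0, 0, 0, 0], [4, -3, 0, 0, 0, 0, 0], [4, -8, 0, 0, 0, 0, 0], [4, -13, 0, 0, 0, 0, 0], [4, -18, 0, 0, 0, 0, 0], [4, -20, 0, 0, 0, 0, 0], [4, -20, 0, 0, 0, 0, 0], [4, -20, 0, 0, 0, 0, 0]]}}

```text
time_s: 8.2
tcp_pos: [503.0, -110.3, 203.3]
orientation: [[0.0, -0.0, 1.0], [-0.0, 1.0, 0.0], [-1.0, -0.0, 0.0]]
wrist_force: [-0.0, 0.4, -1.3]
finger_gap: 0.47
```

Emit:
{"method": "apply_moves", "body": {"motion": [[4, -2, -5, 0, 0, 0, 0], [4, -2, -9, -3, 0, 0, 0], [4, -2, -9, -7, 0, 0, 0], [4, -2, -9, -7, 0, 0, 0], [4, -2, -9, -7, 0, 0, 0], [4, -2, -9, -7, 0, 0, 0]]}}

```text
time_s: 8.8
tcp_pos: [433.8, -200.1, 222.3]
orientation: [[-0.001, -0.0, 1.0], [0.001, 1.0, 0.0], [-1.0, 0.001, -0.001]]
wrist_force: [-0.7, -1.0, -0.0]
finger_gap: 0.467
```

Run:
```python
from h import *
c=snap('wrist','w6')
s=robot.read_state();print(s['time_s'],s['qpos'].round(2),s['tcp_pos'].round(1),s['orientation'].round(3).tolist(),s['wrist_force'],s['finger_gap'])
```

```text
8.85 [-0.58  0.14  1.71  0.    1.29 -2.15] [ 434.1 -200.1  222.6] [[-0.0, -0.001, 1.0], [0.001, 1.0, 0.001], [-1.0, 0.001, -0.0]] [-0.51725279  0.61966925  0.0165809 ] 0.4724859260150771
```

View pics/w6.png

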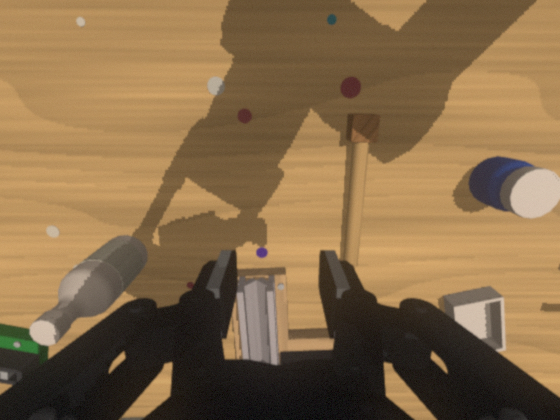

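The stick lies on the table with its cube at (364,128) and its tip at (352,262). The jig's far end is hidden by the hand, so I'll move over the jig to see it whole.

Emit:
{"method": "apply_moves", "body": {"motion": [[4, -3, 0, 4, 0, 0, 0], [4, -5, 0, 9, 0, 0, 0], [4, -7, -1, 14, 0, 0, 0], [4, -7, 0, 17, 0, 0, 0], [4, -7, 0, 17, 0, 0, 0], [4, -7, 0, 17, 0, 0, 0], [4, -7, 0, 17, 0, 0, 0]]}}

```text
time_s: 9.55
tcp_pos: [602.7, -199.9, 292.5]
orientation: [[-0.002, -0.001, 1.0], [0.001, 1.0, 0.001], [-1.0, 0.001, -0.002]]
wrist_force: [-0.6, 0.4, -0.0]
finger_gap: 0.472
```

Run:
```python
from h import *
c=snap('wrist','w7')
s=robot.read_state();print(s['time_s'],s['qpos'].round(2),s['tcp_pos'].round(1),s['orientation'].round(3).tolist(),s['wrist_force'],s['finger_gap'])
```

```text
9.6 [-0.43  0.34  1.26 -0.    1.54 -2.  ] [ 602.4 -200.1  292.9] [[-0.002, -0.0, 1.0], [0.0, 1.0, 0.0], [-1.0, 0.0, -0.002]] [-0.88837093  0.06617091  0.34364542] 0.4720363222576954
```

View pics/w7.png

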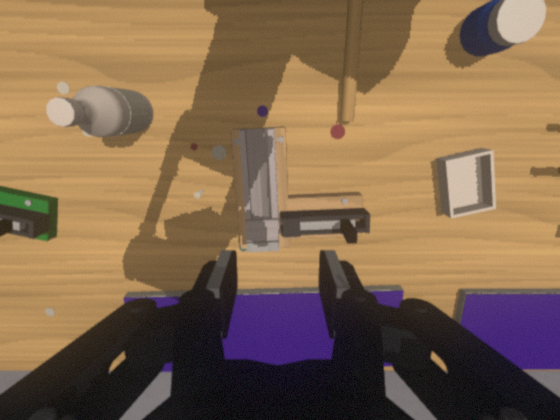

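The whole jig is in view: entry at (262,128), hood and stop near (262,235), knob near (350,230). Now to measure it.

Run:
```python
from h import *
c=load('w7');P=cloud(c)
im=c['frame'][110:270,225:385,::-1];cv2.imwrite('pics/c7.png',cv2.resize(im,None,fx=3.7,fy=3.7,interpolation=cv2.INTER_CUBIC))
X,Y,Z=P[...,0],P[...,1],P[...,2]
reg=(X>480)&(X<700)&(Y<-80)&(Y>-290)
v,u=np.mgrid[:420,:560]; reg&=(v<255)
def st(name,m):
    Q=P[m&reg]; r=cv2.minAreaRect(Q[:,:2].astype(np.float32)); print(name,len(Q),np.median(Q,0).round(1),[np.round(a,1) for a in r]); return Q
for lo,hi in((18,26),(28,48),(49,53),(53.5,61),(61,67),(67,75),(85,100)): st((lo,hi),(Z>lo)&(Z<hi))
# per-row profile of groove block
for r in range(126,250,6):
    row=P[r,225:300]; 
    print(r, round(float(np.nanmedian(row[:,0])),1),' '.join('%d:%d'%(a,b) for a,b in zip(row[::2,1],np.nan_to_num(row[::2,2]))))
```

```text
(18, 26) 3409 [ 639.  -189.2   22.1] [array([ 591.7, -172.5]), array([216.5, 171.9]), np.float64(3.3)]
(28, 48) 2504 [ 618.3 -218.6   38.5] [array([ 634.2, -185.2]), array([197.8, 103.9]), np.float64(49.5)]
(49, 53) 999 [ 665.8 -138.3   50.2] [array([ 636.3, -181. ]), array([204.5,  99.9]), np.float64(49.8)]
(53.5, 61) 1446 [ 619.4 -206.9   56.9] [array([ 634.8, -186.7]), array([196.6, 104.4]), np.float64(48.5)]
(61, 67) 734 [ 670.  -218.2   64.2] [array([ 668.3, -173.9]), array([ 28. , 130.3]), np.float64(3.1)]
(67, 75) 358 [ 688.6 -215.7   70. ] [array([ 680. , -172.9]), array([ 17.2, 132.2]), np.float64(12.2)]
(85, 100) 171 [ 665.5 -115.2   94.6] [array([ 666.7, -114.6]), array([16.1, 11.3]), np.float64(3.2)]
126 547.7 -268:0 -265:0 -263:0 -260:0 -257:1 -255:0 -252:0 -249:0 -247:0 -244:1 -242:0 -239:0 -236:1 -234:-1 -231:0 -228:0 -226:0 -223:0 -220:0 -218:1 -215:0 -213:0 -210:1 -207:0 -205:0 -202:0 -199:0 -197:0 -194:1 -191:0 -189:0 -186:0 -183:0 -181:-1 -178:0 -176:0 -173:0 -170:0Traceback (most recent call last):
  File "<stdin>", line 13, in <module>
  File "<stdin>", line 13, in <genexpr>
ValueError: cannot convert float NaN to integer
```

View pics/c7.png

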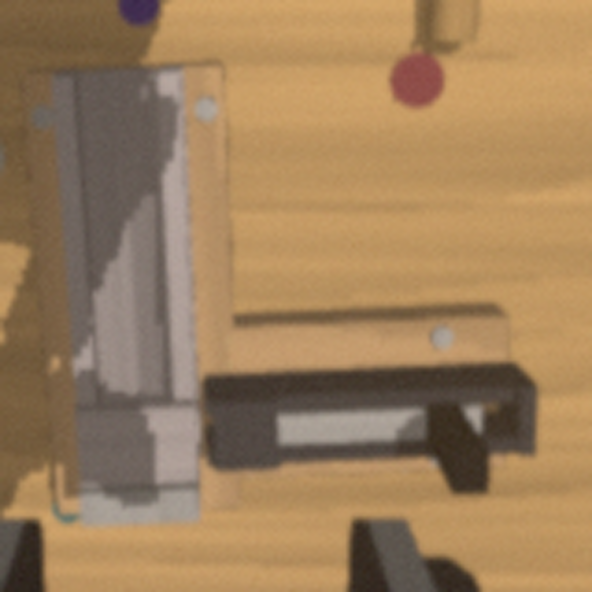

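Run:
```python
from h import *
c=load('w7');P=cloud(c)
X,Y,Z=P[...,0],P[...,1],P[...,2]
v,u=np.mgrid[:420,:560]; base=(v<252)&(Y<-184)&(Y>-255)&(X>530)&(X<705)
for n,lo,hi in(('hood',61,67),('stop',68,73)):
    m=(base&(Z>lo)&(Z<hi)).astype(np.uint8); k,l,s,_=cv2.connectedComponentsWithStats(m); i=1+np.argmax(s[1:,4]); Q=P[l==i]
    print(n,len(Q),cv2.minAreaRect(Q[:,:2].astype(np.float32)),Q.mean(0).round(1),Q[:,:2].min(0).round(1),Q[:,:2].max(0).round(1))
m=base&(Z>54.5)&(Z<60)&(X<648)
Q=P[m]
# split left/right cheeks
L=[];
for r in range(130,225,4):
    q=P[r,225:300]; k=(q[:,2]>54.5)&(q[:,2]<60.5)&(q[:,1]<-184); y=np.sort(q[k,1]); 
    if len(y)>3:
        g=np.diff(y); i=g.argmax(); L.append((np.nanmedian(q[:,0]),y[0],y[i],y[i+1],y[-1]))
L=np.array(L);print(L.round(1))
k=L[:,0]<645
for j in range(1,5): print(j,np.polyfit(L[k,0],L[k,j],1))
mid=L[k][:,2:4].mean(1); print('mid',np.polyfit(L[k,0],mid,1)); mo=L[k][:,[1,4]].mean(1);print('midouter',np.polyfit(L[k,0],mo,1))
# entry x: cheeks min X
for lo,hi in((-240,-226),(-214,-200)):
    s=P[base&(Z>54.5)&(Z<60)&(Y>lo)&(Y<hi)]; print('entry',np.sort(s[:,0])[:6].round(1))
```

```text
hood 710 ((670.7841796875, -218.95213317871094), (28.086246490478516, 39.98596954345703), 2.827697515487671) [ 670.6 -218.9   64.2] [ 655.8 -239.2] [ 685.2 -198.4]
stop 305 ((690.0093383789062, -217.9925994873047), (12.985474586486816, 39.9197998046875), 3.369675636291504) [ 689.7 -217.7   70.1] [ 682.8 -238.1] [ 696.3 -198.4]
[[ 551.5 -211.3 -209.  -207.8 -205.5]
 [ 556.4 -243.7 -237.9 -211.3 -204.3]
 [ 561.1 -243.8 -237.1 -210.2 -204.4]
 [ 566.2 -242.8 -237.  -210.2 -204.4]
 [ 571.4 -243.  -237.  -210.2 -204.4]
 [ 576.5 -243.1 -237.3 -210.3 -204.4]
 [ 581.5 -243.4 -236.2 -209.1 -203.2]
 [ 586.7 -242.3 -236.2 -209.2 -203.3]
 [ 591.8 -242.3 -236.5 -209.2 -203.3]
 [ 597.  -242.6 -235.6 -209.3 -203.3]
 [ 602.2 -241.6 -235.5 -209.2 -203.3]
 [ 607.5 -241.6 -235.7 -208.1 -202.1]
 [ 612.7 -241.8 -235.9 -208.1 -202.1]
 [ 618.2 -240.7 -234.7 -208.2 -202.1]
 [ 623.8 -241.  -235.  -208.2 -202.1]
 [ 629.  -241.  -235.1 -208.2 -202.1]
 [ 634.6 -239.9 -234.  -207.  -202.1]
 [ 640.1 -240.1 -234.  -207.1 -200.9]
 [ 645.5 -240.2 -234.2 -207.1 -200.9]
 [ 651.2 -239.2 -234.2 -207.1 -200.9]
 [ 656.9 -239.3 -233.  -205.9 -200.9]
 [ 658.1 -239.7 -233.2 -205.9 -200.9]
 [ 661.8 -238.4 -233.3 -205.9 -199.7]
 [ 662.4 -192.1 -185.9 -184.6 -184.6]]
1 [-6.45018389e-02 -2.01945988e+02]
2 [-5.38725351e-02 -2.02362654e+02]
3 [ 3.25205109e-02 -2.28285774e+02]
4 [ 4.09708120e-02 -2.27562366e+02]
mid [-1.06760121e-02 -2.15324214e+02]
midouter [-1.17655134e-02 -2.14754177e+02]
entry [550.7 550.7 551.8 552.  552.9 553. ]
entry [548.4 548.5 548.5 548.5 548.5 549.5]
```

The jig origin comes out at about (684.4,-218.4) with yaw ≈2.7°. The groove axis is y = -219.0+0.047(x-670.8), and the knob is at (667,-114.4), which agrees with the model. Next is the stick on the table.

Run:
```python
from h import *
P=cloud(load('w6'));X,Y,Z=P[...,0],P[...,1],P[...,2]
v,u=np.mgrid[:420,:560]
m=(u>325)&(u<395)&(v>100)&(v<275)&(Z>6)
for r in range(110,275,8):
    k=m[r]; 
    if k.sum()>2: q=P[r][k]; print(r,q[:,0].mean().round(1),'y',q[:,1].min().round(1),q[:,1].max().round(1),'mid',((q[:,1].min()+q[:,1].max())/2).round(1),'z',q[:,2].max().round(1))
c=m&(Z>23.5);Q=P[c];print('cube',len(Q),cv2.minAreaRect(Q[:,:2].astype(np.float32)),np.median(Q,0))
Q=P[m];print(Q.min(0),Q.max(0))
```

```text
118 366.7 y -123.7 -96.0 mid -109.8 z 30.4
126 374.6 y -123.9 -96.6 mid -110.2 z 30.6
134 382.7 y -123.8 -96.7 mid -110.3 z 29.7
142 390.7 y -122.4 -97.0 mid -109.7 z 29.4
150 399.8 y -118.5 -101.7 mid -110.1 z 23.7
158 408.5 y -118.3 -102.1 mid -110.2 z 23.1
166 417.1 y -118.2 -102.6 mid -110.4 z 23.6
174 426.0 y -118.6 -103.2 mid -110.9 z 23.1
182 435.0 y -118.8 -103.7 mid -111.3 z 22.0
190 444.1 y -118.3 -102.2 mid -110.3 z 21.9
198 453.5 y -118.3 -103.0 mid -110.6 z 21.4
206 463.0 y -118.4 -103.3 mid -110.9 z 21.6
214 472.5 y -118.7 -103.9 mid -111.3 z 21.1
222 482.5 y -118.7 -102.7 mid -110.7 z 20.2
230 492.4 y -118.7 -102.7 mid -110.7 z 20.1
238 502.5 y -118.6 -103.3 mid -110.9 z 20.0
246 512.8 y -119.2 -104.0 mid -111.6 z 20.1
254 482.6 y -177.4 -102.4 mid -139.9 z 233.1
262 455.0 y -178.5 -104.9 mid -141.7 z 241.5
270 423.3 y -179.3 -166.1 mid -172.7 z 248.5
cube 1285 ((394.9676818847656, -137.35809326171875), (83.64141082763672, 63.81047058105469), 89.0704345703125) [ 385.660318   -119.08590893   29.30163741]
[ 362.86776962 -179.61177434    6.04051465] [540.42060405 -95.44881109 252.2838461 ]
```

The stick lies along x: tip at x≈541, cube centre at about (377,-110), top z≈29–30, tip dipping about 5 mm. I'll go above the cube with a matching 1.9° pitch.

Emit:
{"method": "apply_moves", "body": {"motion": [[5.5, 3, 1.4, -4, 0.6, 1.9, 0], [5.5, 6, 2.7, -8, 0.6, 1.9, 0], [5.5, 9, 4, -12, 0.6, 1.9, 0], [5.5, 12, 5.5, -16, 0.6, 1.9, 0], [5.5, 15, 7, -20, 0.6, 1.9, 0], [5.5, 19, 9, -22.6, 0.6, 1.9, 0], [5.5, 22, 9, -22.6, 0.6, 1.9, 0], [5.5, 22, 9, -22.6, 0.6, 1.9, 0], [5.5, 22, 9, -22.6, 0.6, 1.9, 0]]}}

```text
time_s: 10.5
tcp_pos: [377.8, -111.0, 74.1]
orientation: [[-0.032, 0.011, 0.999], [-0.0, 1.0, -0.011], [-0.999, -0.001, -0.032]]
wrist_force: [-0.0, 0.1, 0.5]
finger_gap: 0.645
```

Run:
```python
from h import *
c=snap('wrist','w8')
s=robot.read_state();print(s['time_s'],s['qpos'].round(2),s['tcp_pos'].round(1),s['orientation'].round(3).tolist(),s['wrist_force'],s['finger_gap'])
P=cloud(c)
im=c['frame']
for r in range(200,420,12):
    q=P[r,255:305]; k=(q[:,2]>12)&(q[:,2]<40)
    if k.sum(): print(r,q[k].mean(0).round(1),q[k,1].min().round(1),q[k,1].max().round(1),q[k,2].max().round(1))
```

```text
10.55 [-0.45  0.18  2.08 -0.02  0.9  -2.  ] [ 379.3 -111.7   74.9] [[-0.029, 0.011, 1.0], [-0.002, 1.0, -0.011], [-1.0, -0.002, -0.029]] [0.02499884 0.09426063 0.11959038] 0.6418774758675421
212 [ 363.1 -109.2   24.8] -122.6 -95.9 26.2
224 [ 369.8 -109.6   28.8] -123.1 -96.2 30.5
236 [ 377.8 -109.7   28.7] -123.4 -96.1 30.4
248 [ 386.1 -109.2   28.2] -122.9 -96.0 29.4
260 [ 397.9 -109.9   20.6] -118.6 -101.3 23.0
272 [ 406.8 -109.6   20.6] -118.0 -101.3 23.0
284 [ 416.1 -109.7   20.1] -118.2 -101.2 22.7
296 [ 425.6 -109.9   19.6] -118.4 -101.2 22.3
308 [ 435.3 -109.9   19.3] -118.7 -101.2 22.4
320 [ 445.1 -109.6   19.1] -118.0 -101.2 21.3
332 [ 455.2 -109.7   18.9] -118.3 -101.2 21.6
344 [ 465.8 -109.8   18.4] -118.5 -101.2 21.0
356 [ 476.5 -110.3   18.1] -118.7 -102.0 20.7
```

View pics/w8.png

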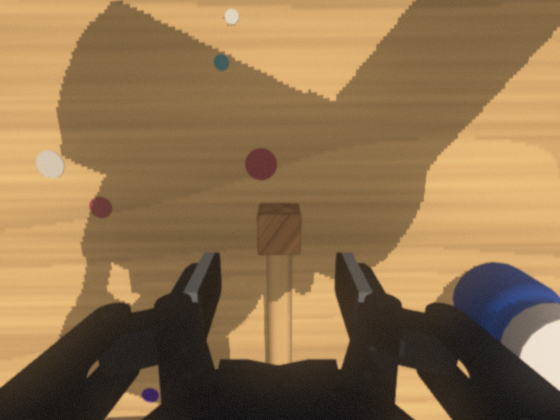

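The cube at (279,230) is centred between the jaws, with its centre at about (377.5,-109.7). I'll descend and grip it.

Emit:
{"method": "apply_moves", "body": {"motion": [[5.5, 4, 0.1, 0.1, 0, 0, 0], [5.5, 6.6, 0.1, 0.2, 0, 0, 0], [5.5, 7.0, 0.1, 0.2, 0, 0, 0], [5.5, 7.0, 0.1, 0.2, 0, 0, 0], [1.5, 7.0, 0.1, 0.2, 0, 0, 0], [1.5, 7.0, 0.1, 0.2, 0, 0, 0], [1.5, 7.0, 0.1, 0.2, 0, 0, 0], [1.5, 7.0, 0.1, 0.2, 0, 0, 0], [1.5, 7.0, 0.1, 0.2, 0, 0, 0]], "grip_force": 50}}

```text
time_s: 11.45
tcp_pos: [378.7, -110.3, 4.7]
orientation: [[-0.029, 0.01, 1.0], [-0.002, 1.0, -0.01], [-1.0, -0.002, -0.029]]
wrist_force: [-0.0, 0.6, 5.0]
finger_gap: 0.315
```

Emit:
{"method": "apply_moves", "body": {"motion": [[1.5, -4, 0, 0, 0, -1.9, 0], [1.5, -8, 0, 0, 0, -1.9, 0], [1.5, -8, 0, 0, 0, -1.9, 0], [1.5, -8, 0, 0, 0, -1.9, 0], [1.5, -8, 0, 0, 0, -1.9, 0]]}}

```text
time_s: 11.95
tcp_pos: [379.0, -109.1, 82.8]
orientation: [[-0.001, 0.01, 1.0], [0.0, 1.0, -0.01], [-1.0, 0.0, -0.001]]
wrist_force: [-0.8, 0.5, -0.3]
finger_gap: 0.315
```

Run:
```python
from h import *
c=snap('wrist','w9')
s=robot.read_state();print(s['time_s'],s['qpos'].round(2),s['tcp_pos'].round(1),s['orientation'].round(3).tolist(),s['wrist_force'],s['finger_gap'])
P=cloud(c)
for r in range(200,420,8):
    q=P[r,240:320]; k=(q[:,2]>70)&(q[:,2]<140)
    if k.sum(): print(r,q[k].mean(0).round(1),q[k,1].min().round(1),q[k,1].max().round(1),q[k,2].max().round(1))
```

```text
12.0 [-0.46  0.16  2.09 -0.    0.89 -2.02] [ 378.8 -109.    82.4] [[-0.002, 0.01, 1.0], [0.001, 1.0, -0.01], [-1.0, 0.001, -0.002]] [-0.71797221  0.08624189 -0.5015529 ] 0.3181379053102663
240 [ 362.7 -108.2   86. ] -121.8 -94.8 87.7
248 [ 362.8 -108.2   95. ] -121.8 -94.5 96.9
256 [ 363.6 -107.2  101.4] -125.0 -89.5 104.2
264 [ 365.1 -107.2  105.9] -124.2 -90.5 107.8
272 [ 368.1 -107.5  107.1] -123.5 -91.6 110.6
280 [ 371.3 -107.5  108.1] -122.7 -92.3 116.8
288 [ 374.6 -107.6  108.6] -122.3 -92.9 121.2
296 [ 378.4 -107.6  108.7] -122.4 -92.7 121.2
304 [ 382.2 -107.7  108.8] -122.6 -93.2 124.6
312 [ 386.  -107.8  108.9] -122.7 -93.1 124.8
320 [ 392.5 -107.2  105.4] -122.8 -93.2 126.3
328 [ 397.1 -106.9  104.9] -122.8 -93.2 126.9
336 [ 401.9 -107.3  104.1] -123.1 -92.6 127.5
344 [ 410.2 -108.7   99.4] -117.4 -100.2 102.0
352 [ 414.8 -108.5   99.4] -116.9 -100.1 101.9
360 [ 419.4 -108.5   99.4] -117.2 -100.0 101.9
```

View pics/w9.png

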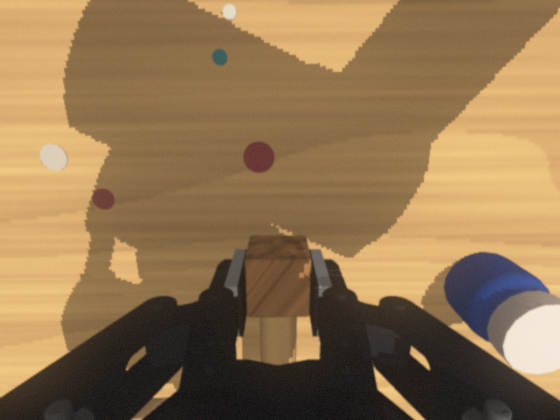

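The cube is gripped and the stick is level. I'll carry it above the groove with the tip short of the hood, yaw 2.7°.

Emit:
{"method": "apply_moves", "body": {"motion": [[1.5, -3.5, 0, 0, 0, 0, 0], [1.5, -4, -3, 3, -1, 0, 0], [1.5, -4, -6, 6, -2, 0, 0], [1.5, -4, -9, 9, -3.3, 0, 0], [1.5, -4, -11.83, 10.3, -3.3, 0, 0], [1.5, -4, -11.83, 10.3, -3.3, 0, 0], [1.5, -4, -11.83, 10.3, -3.3, 0, 0], [1.5, -4, -11.83, 10.3, -3.3, 0, 0]]}}

```text
time_s: 12.8
tcp_pos: [480.0, -227.5, 122.0]
orientation: [[-0.003, -0.047, 0.999], [0.002, 0.999, 0.047], [-1.0, 0.002, -0.003]]
wrist_force: [-0.0, 0.0, -0.5]
finger_gap: 0.32
```

Run:
```python
from h import *
c=snap('wrist','w10');snap('scene','s10');snap('top','t10')
s=robot.read_state();print(s['time_s'],s['tcp_pos'].round(1),s['orientation'].round(3).tolist(),s['wrist_force'],s['finger_gap'])
P=cloud(c)
for r in range(344,372,6):
    q=P[r,240:320]; k=(q[:,2]>70)&(q[:,2]<145)
    if k.sum(): print(r,q[k].mean(0).round(1),q[k,1].min().round(1),q[k,1].max().round(1),q[k,2].max().round(1))
a=load('s10')['frame'][150:300,150:300,::-1];b=load('t10')['frame'][150:270,260:380,::-1]
cv2.imwrite('pics/c10.png',np.hstack([cv2.resize(a,(400,400),interpolation=2),cv2.resize(b,(400,400),interpolation=2)]))
```

```text
12.95 [ 480.7 -227.7  123. ] [[-0.001, -0.048, 0.999], [0.001, 0.999, 0.048], [-1.0, 0.001, -0.001]] [-0.71067124  0.22358669 -0.98397508] 0.3149294500992553
344 [ 511.3 -225.2  138.4] -233.7 -216.5 140.7
350 [ 515.  -225.1  138.1] -233.6 -216.1 140.9
356 [ 518.4 -224.7  138.2] -232.9 -216.0 140.6
362 [ 521.1 -224.8  139.1] -231.8 -217.6 140.9
```

View pics/c10.png

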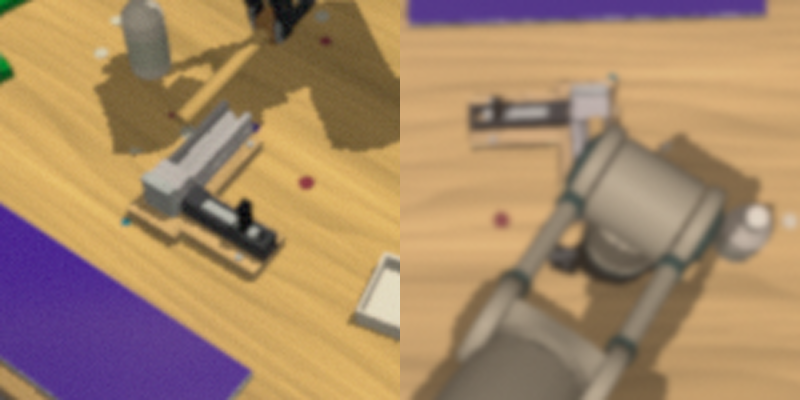

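Run:
```python
from h import *
P=cloud(load('s10'));X,Y,Z=P[...,0],P[...,1],P[...,2]
m=(Z>120)&(Z<150)&(X>520)&(X<660)&(Y>-260)&(Y<-190)
Q=P[m];print(len(Q))
for a in range(520,660,15):
    q=Q[(Q[:,0]>=a)&(Q[:,0]<a+15)]
    if len(q)>3: print(a,q.mean(0).round(1),q[:,1].min().round(1),q[:,1].max().round(1),q[:,2].max().round(1))
print('tip x',np.sort(Q[:,0])[-5:])
m=(Z>67)&(Z<73)&(X>660)&(X<710)&(Y>-260)&(Y<-190); print('stop top',P[m].mean(0),m.sum())
T=cloud(load('t10'));m=(T[...,2]>150)&(np.hypot(T[...,0]-520,T[...,1]+384)<90);q=T[m];print(len(q),q[:,2].min() if len(q) else 0)
m=(T[...,2]>80)&(T[...,2]<170)&(np.hypot(T[...,0]-520,T[...,1]+384)<80);q=T[m];print(q.min(0),q.max(0),np.median(q,0))
```

```text
252
520 [ 526.3 -222.6  135.3] -232.2 -215.9 141.9
535 [ 542.5 -221.9  135.2] -231.2 -213.3 139.8
550 [ 557.6 -221.5  135.1] -232.9 -214.6 140.0
565 [ 572.7 -219.9  135.8] -232.1 -212.8 140.6
580 [ 587.4 -218.8  136.4] -228.3 -211.7 141.9
595 [ 602.5 -217.5  135.2] -226.3 -212.4 141.4
610 [ 617.8 -217.   135.5] -227.5 -211.0 140.4
625 [ 632.3 -216.4  134.9] -227.8 -210.9 141.1
640 [ 644.8 -216.9  132.7] -225.5 -208.4 144.4
tip x [646.82739866 646.92560087 646.99072716 647.93988471 648.36646353]
stop top [ 694.68724059 -217.50338716   69.00243458] 35
18 150.59006124761981
[ 502.91535928 -411.15395337   80.11328036] [ 554.05684319 -361.1534977   158.97597578] [ 522.28182577 -380.80948641  106.11094761]
```

The stick is level, its tip is at about jig x = -41 (clear of the hood), and the lateral offset is about +1 mm. I'll correct by 1 mm and lower it into the groove.

Emit:
{"method": "apply_moves", "body": {"motion": [[1.5, 3, -0.1, 0, 0, 0, 0], [1.5, 5, -0.1, 0, 0, 0, 0], [1.5, 6, -0.1, 0, 0, 0, 0], [1.5, 6.7, -0.1, 0, 0, 0, 0], [1.5, 7.3, -0.1, 0, 0, 0, 0], [1.5, 7.7, -0.1, 0, 0, 0, 0], [1.5, 7.7, -0.1, 0, 0, 0, 0], [1.5, 7.7, -0.1, 0, 0, 0, 0]]}}

```text
time_s: 13.75
tcp_pos: [481.9, -230.1, 46.6]
orientation: [[0.001, -0.047, 0.999], [-0.001, 0.999, 0.047], [-1.0, -0.001, 0.001]]
wrist_force: [0.6, 0.2, 0.7]
finger_gap: 0.316
```

Emit:
{"method": "apply_moves", "body": {"motion": [[1.5, 0.3, 0, 0, 0, 0, 0], [1.5, 0.5, 0, 0, 0, 0, 0], [1.5, 0.7, 0, 0, 0, 0, 0], [1.5, 0.7, 0, 0, 0, 0, 0], [1.5, 0.7, 0, 0, 0, 0, 0]]}}

```text
time_s: 14.25
tcp_pos: [481.5, -229.8, 39.1]
orientation: [[-0.0, -0.047, 0.999], [-0.0, 0.999, 0.047], [-1.0, 0.0, -0.0]]
wrist_force: [0.8, 0.0, -0.7]
finger_gap: 0.315
```

Run:
```python
from h import *
c=snap('scene','s11');w=snap('wrist','w11')
s=robot.read_state();print(s['time_s'],s['tcp_pos'].round(1),s['orientation'].round(3).tolist(),s['wrist_force'],s['finger_gap'])
P=cloud(c);X,Y,Z=P[...,0],P[...,1],P[...,2]
m=(Z>46)&(X>505)&(X<660)&(Y>-240)&(Y<-205)
Q=P[m]
for a in range(505,660,12):
    q=Q[(Q[:,0]>=a)&(Q[:,0]<a+12)]
    if len(q)>3: print(a,np.median(q,0).round(1),len(q),q[:,2].max().round(1))
a=c['frame'][150:270,150:310,::-1]
cv2.imwrite('pics/c11.png',cv2.resize(a,None,fx=5,fy=5,interpolation=2))
```

```text
14.35 [ 481.6 -229.9   39.2] [[0.0, -0.047, 0.999], [-0.0, 0.999, 0.047], [-1.0, -0.0, 0.0]] [ 0.67321381 -0.51315523  0.28859759] 0.3164251546940254
505 [ 513.2 -211.9  273.7] 297 439.9
517 [ 519.7 -226.2  276.6] 415 439.2
529 [ 533.6 -222.1  408.2] 48 433.3
541 [ 545.5 -211.6  399.4] 50 427.3
553 [ 559.8 -220.2   53.6] 33 58.0
565 [ 570.6 -220.7   54. ] 35 59.6
577 [ 583.2 -223.8   53.9] 34 59.2
589 [ 594.3 -220.7   53.3] 31 58.9
601 [ 605.7 -222.3   53.7] 33 61.2
613 [ 619.2 -219.5   53.5] 32 57.7
625 [ 630.6 -220.9   53.2] 33 59.2
637 [ 643.7 -221.4   52.7] 36 59.0
649 [ 653.8 -233.7   54. ] 11 59.1
```

View pics/c11.png

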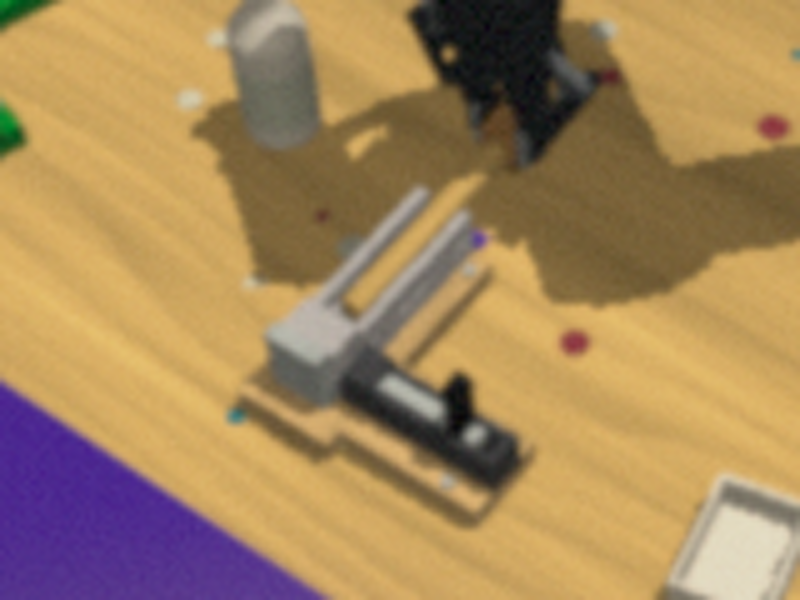

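The rod is between the cheeks with its tip short of the hood, at crop pixel (352,308). I'll lower the last few millimetres.

Emit:
{"method": "apply_moves", "body": {"motion": [[1.5, 0.1, 0, 0, 0, 0, 0], [1.5, 0.2, 0, 0, 0, 0, 0], [1.5, 0.2, 0, 0, 0, 0, 0], [1.5, 0.2, 0, 0, 0, 0, 0]]}}

```text
time_s: 14.75
tcp_pos: [481.5, -229.8, 37.2]
orientation: [[-0.0, -0.047, 0.999], [-0.0, 0.999, 0.047], [-1.0, -0.0, -0.0]]
wrist_force: [0.2, -0.5, -0.3]
finger_gap: 0.318
```

Emit:
{"method": "apply_moves", "body": {"motion": [[1.5, 0.1, 0, 0, 0, 0, 0], [1.5, 0.1, 0, 0, 0, 0, 0], [1.5, 0.1, 0, 0, 0, 0, 0]]}}

```text
time_s: 15.05
tcp_pos: [481.7, -229.8, 36.3]
orientation: [[0.0, -0.047, 0.999], [-0.0, 0.999, 0.047], [-1.0, -0.0, 0.0]]
wrist_force: [0.3, 0.2, -0.2]
finger_gap: 0.32
```

There's no contact yet, though it should be within 1–2 mm of the groove bottom. I'll slide it 28 mm forward under the hood while gripped, then release.

Emit:
{"method": "apply_moves", "body": {"motion": [[1.5, 0, 0, 0.4, 0, 0, 0], [1.5, 0, 0, 0.8, 0, 0, 0], [1.5, 0, 0, 1.2, 0, 0, 0], [1.5, 0, 0, 1.6, 0, 0, 0], [1.5, 0, 0, 2.0, 0, 0, 0], [1.5, 0, 0, 2.4, 0, 0, 0], [1.5, 0, 0, 2.8, 0, 0, 0], [1.5, 0, 0, 2.8, 0, 0, 0], [1.5, 0, 0, 2.8, 0, 0, 0]]}}

```text
time_s: 15.95
tcp_pos: [510.2, -228.6, 36.3]
orientation: [[0.001, -0.047, 0.999], [-0.0, 0.999, 0.047], [-1.0, -0.0, 0.001]]
wrist_force: [0.4, 1.8, 1.2]
finger_gap: 0.319
```

Run:
```python
from h import *
c=snap('scene','s12')
s=robot.read_state();print(s['time_s'],s['tcp_pos'].round(1),s['wrist_force'],s['finger_gap'])
a=c['frame'][150:270,150:310,::-1]
cv2.imwrite('pics/c12.png',cv2.resize(a,None,fx=5,fy=5,interpolation=2))
```

```text
16.0 [ 510.1 -228.6   36.4] [1.01094606 1.13319631 0.15223172] 0.3204098381381409
```

View pics/c12.png

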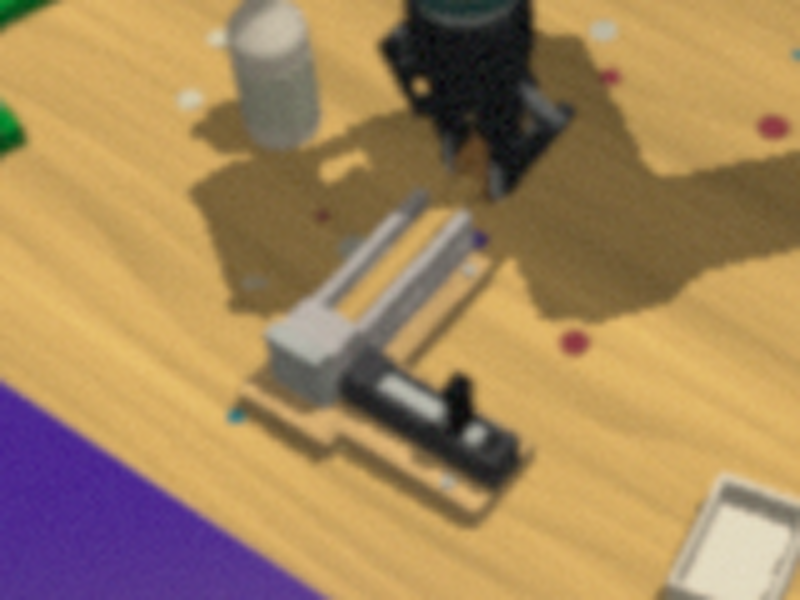

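The tip is under the hood. I'll release, rise, back off behind the cube and close the fingers for the push.

Emit:
{"method": "apply_moves", "body": {"motion": [[4.5, 0, 0, 0, 0, 0, 0], [4.5, 0, 0, 0, 0, 0, 0], [4.5, 0, 0, 0, 0, 0, 0], [4.5, -3, 0, 0, 0, 0, 0], [4.5, -7, 0, 0, 0, 0, 0], [4.5, -8, 0, -3, 0, 0, 0], [0, -8, 0, -6, 0, 0, 0], [0, -8, 0, -6, 0, 0, 0], [0, -8, 0, -6, 0, 0, 0], [0, -8, 0, -6, 0, 0, 0], [0, -8, 0, -6, 0, 0, 0]]}}

```text
time_s: 17.1
tcp_pos: [450.4, -231.6, 116.1]
orientation: [[0.0, -0.047, 0.999], [-0.0, 0.999, 0.047], [-1.0, -0.0, 0.0]]
wrist_force: [0.0, -0.5, -0.1]
finger_gap: 0.0
```

Run:
```python
from h import *
c=snap('wrist','w13')
s=robot.read_state();print(s['time_s'],s['tcp_pos'].round(1),s['orientation'].round(3).tolist(),s['wrist_force'],s['finger_gap'])
P=cloud(c)
for r in range(180,420,8):
    q=P[r,240:320]; k=(q[:,2]>25)&(q[:,2]<70)
    if k.sum(): print(r,q[k].mean(0).round(1),q[k,1].min().round(1),q[k,1].max().round(1),q[k,2].max().round(1))
```

```text
17.15 [ 450.3 -231.5  116. ] [[0.0, -0.048, 0.999], [-0.0, 0.999, 0.048], [-1.0, -0.0, 0.0]] [-0.21037913  0.76361899 -0.79577238] 0.00042909899283021446
340 [ 545.  -226.3   53. ] -229.0 -223.6 53.8
348 [ 552.8 -225.9   52.6] -229.4 -222.4 54.4
356 [ 560.2 -225.6   52.8] -229.8 -221.3 54.7
364 [ 567.7 -225.2   53. ] -228.7 -221.7 54.0
```

View pics/w13.png

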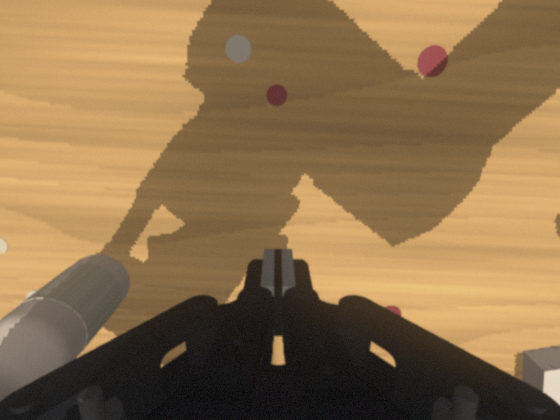

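The rod top is at z≈53.5, so the axis is about 45 and the rod is seated in the groove. I'll lower the closed fingers behind the cube and approach.

Emit:
{"method": "apply_moves", "body": {"motion": [[0, 4, 0, 0, 0, 0, 0], [0, 7.4, 0, 0, 0, 0, 0], [0, 7.4, 0, 0.5, 0, 0, 0], [0, 7.4, 0, 1.5, 0, 0, 0], [0, 7.4, 0, 2.3, 0, 0, 0], [0, 7.4, 0, 2.6, 0, 0, 0], [0, 7.4, 0, 2.9, 0, 0, 0], [0, 7.4, 0, 3.1, 0, 0, 0], [0, 7.4, 0, 3.1, 0, 0, 0], [0, 7.4, 0, 3.1, 0, 0, 0]]}}

```text
time_s: 18.15
tcp_pos: [480.4, -229.8, 42.4]
orientation: [[-0.0, -0.047, 0.999], [-0.0, 0.999, 0.047], [-1.0, -0.0, -0.0]]
wrist_force: [0.0, -0.7, -0.7]
finger_gap: -0.003
```

Emit:
{"method": "apply_moves", "body": {"motion": [[0, 0, 0, 0.1, 0, 0, 0], [0, 0, 0, 0.2, 0, 0, 0], [0, 0, 0, 0.3, 0, 0, 0], [0, 0, 0, 0.4, 0, 0, 0], [0, 0, 0, 0.5, 0, 0, 0], [0, 0, 0, 0.6, 0, 0, 0], [0, 0, 0, 0.7, 0, 0, 0], [0, 0, 0, 0.8, 0, 0, 0], [0, 0, 0, 0.8, 0, 0, 0]]}}

```text
time_s: 19.05
tcp_pos: [488.8, -229.5, 42.2]
orientation: [[0.0, -0.047, 0.999], [-0.0, 0.999, 0.047], [-1.0, -0.0, 0.0]]
wrist_force: [-0.0, -0.6, 0.3]
finger_gap: -0.002
```

Run:
```python
from h import *
c=snap('scene','s14')
s=robot.read_state();print(s['time_s'],s['tcp_pos'].round(1),s['wrist_force'],s['finger_gap'])
a=c['frame'][150:270,150:310,::-1]
cv2.imwrite('pics/c14.png',cv2.resize(a,None,fx=5,fy=5,interpolation=2))
```

```text
19.1 [ 488.8 -229.5   42.2] [-0.05137626 -0.84852554  0.31993679] 0.0009559702122363908
```

View pics/c14.png

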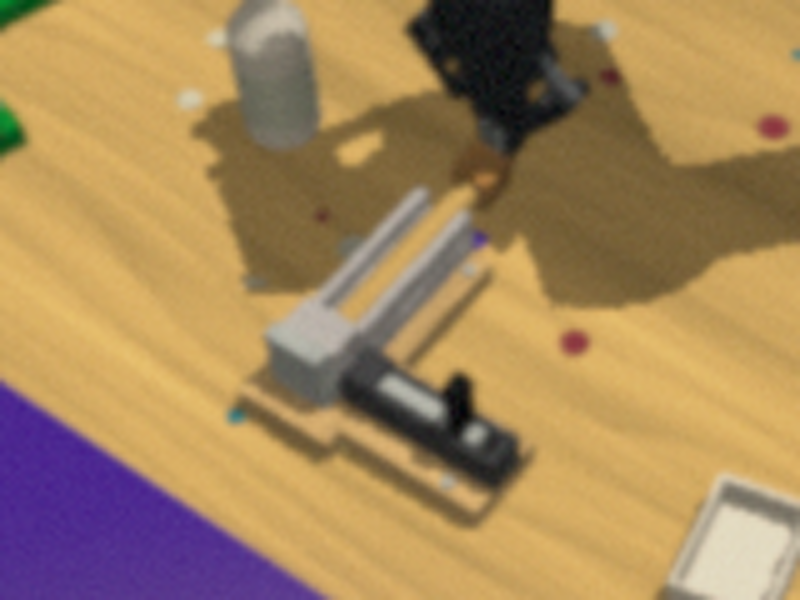

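The fingers are behind the cube, and the stick still has some way to go. I'll push on in 0.5–1 mm steps and watch the force.

Emit:
{"method": "apply_moves", "body": {"motion": [[0, 0, 0, 0.1, 0, 0, 0], [0, 0, 0, 0.2, 0, 0, 0], [0, 0, 0, 0.3, 0, 0, 0], [0, 0, 0, 0.4, 0, 0, 0], [0, 0, 0, 0.5, 0, 0, 0], [0, 0, 0, 0.5, 0, 0, 0]]}}

```text
time_s: 19.7
tcp_pos: [493.8, -229.3, 42.2]
orientation: [[0.0, -0.047, 0.999], [-0.0, 0.999, 0.047], [-1.0, -0.0, 0.0]]
wrist_force: [-0.1, 0.2, -0.1]
finger_gap: -0.0
```

Emit:
{"method": "apply_moves", "body": {"motion": [[0, 0, 0, 0.1, 0, 0, 0], [0, 0, 0, 0.15, 0, 0, 0], [0, 0, 0, 0.15, 0, 0, 0]]}}

```text
time_s: 20.0
tcp_pos: [495.2, -229.2, 42.2]
orientation: [[0.0, -0.047, 0.999], [-0.0, 0.999, 0.047], [-1.0, -0.0, 0.0]]
wrist_force: [-0.0, -0.2, 0.4]
finger_gap: 0.002
```

Emit:
{"method": "apply_moves", "body": {"motion": [[0, 0, 0, 0.05, 0, 0, 0], [0, 0, 0, 0.1, 0, 0, 0], [0, 0, 0, 0.1, 0, 0, 0]]}}

```text
time_s: 20.3
tcp_pos: [496.1, -229.2, 42.2]
orientation: [[0.0, -0.047, 0.999], [-0.0, 0.999, 0.047], [-1.0, -0.0, 0.0]]
wrist_force: [-1.4, 0.1, 0.0]
finger_gap: -0.002
```

Emit:
{"method": "apply_moves", "body": {"motion": [[0, 0, 0, 0.05, 0, 0, 0], [0, 0, 0, 0.1, 0, 0, 0], [0, 0, 0, 0.1, 0, 0, 0]]}}

```text
time_s: 20.6
tcp_pos: [496.5, -229.1, 42.2]
orientation: [[-0.001, -0.047, 0.999], [-0.0, 0.999, 0.047], [-1.0, 0.0, -0.001]]
wrist_force: [-2.7, -0.4, 2.1]
finger_gap: 0.001
```

Emit:
{"method": "apply_moves", "body": {"motion": [[0, 0, 0, 0.05, 0, 0, 0], [0, 0, 0, 0.05, 0, 0, 0]]}}

```text
time_s: 20.8
tcp_pos: [496.6, -229.1, 42.2]
orientation: [[-0.002, -0.048, 0.999], [-0.0, 0.999, 0.048], [-1.0, 0.0, -0.002]]
wrist_force: [-5.3, -2.1, 2.6]
finger_gap: 0.002
```

Emit:
{"method": "apply_moves", "body": {"motion": [[0, 0, 0, 0.05, 0, 0, 0], [0, 0, 0, 0.05, 0, 0, 0]]}}

```text
time_s: 21.0
tcp_pos: [496.6, -229.1, 42.2]
orientation: [[-0.003, -0.048, 0.999], [0.0, 0.999, 0.048], [-1.0, 0.0, -0.003]]
wrist_force: [-6.2, -1.5, 4.2]
finger_gap: 0.001
```

The push is firmly blocked at x=496.6 with about 6 N. Predicted home was 495.6, so the stick is against the stop. I'll back off, rise, and check from above.

Emit:
{"method": "apply_moves", "body": {"motion": [[0, 0, 0, -0.3, 0, 0, 0], [0, 0, 0, -1.5, 0, 0, 0], [0, -4, 0, -3, 0, 0, 0], [0, -9, 0, -3, 0, 0, 0], [0, -14, 0, 0, 0, 0, 0], [0, -19, 0, 4, 0, 0, 0], [0, -22, 3, 8, 0, 0, 0], [0, -22, 6, 11, 0, 0, 0], [0, -22, 6, 11, 0, 0, 0], [0, -22, 6, 11, 0, 0, 0], [0, -22, 6, 11, 0, 0, 0]]}}

```text
time_s: 22.1
tcp_pos: [604.0, -164.0, 261.2]
orientation: [[-0.002, -0.048, 0.999], [-0.0, 0.999, 0.048], [-1.0, 0.0, -0.002]]
wrist_force: [0.3, 0.3, 0.6]
finger_gap: 0.003
```

Run:
```python
from h import *
c=snap('wrist','w15')
s=robot.read_state();print(s['time_s'],s['qpos'].round(2),s['tcp_pos'].round(1),s['wrist_force'],s['finger_gap'])
P=cloud(c);X,Y,Z=P[...,0],P[...,1],P[...,2]
m=(X>480)&(X<545)&(Y<-200)&(Y>-255)&(Z>25)&(Z<70)
Q=P[m&(Z>56)];print('cube top',len(Q),cv2.minAreaRect(Q[:,:2].astype(np.float32)),np.median(Q,0))
m=(X>545)&(X<655)&(Y<-214)&(Y>-232)&(Z>50)&(Z<60);
for a in range(530,655,15):
    k=(X>a)&(X<a+6)&(Y<-213)&(Y>-232)&(Z>46)&(Z<56); q=P[k]
    if len(q): print(a,q.mean(0).round(1),q[:,1].min().round(1),q[:,1].max().round(1),np.percentile(q[:,2],95).round(1))
m=(Z>67)&(Z<73)&(X>670)&(X<705)&(Y<-190)&(Y>-250);q=P[m];print('stop',len(q),cv2.minAreaRect(q[:,:2].astype(np.float32)) if len(q) else 0)
m=(Z>88)&(Z<100)&(X>640)&(X<700)&(Y<-90)&(Y>-140);q=P[m];print('knob',len(q),cv2.minAreaRect(q[:,:2].astype(np.float32)) if len(q) else 0)
```

```text
22.15 [-0.38  0.34  1.34 -0.    1.47 -1.99] [ 603.6 -164.4  261.1] [-1.75951744  0.28384949  0.74798756] -0.000281157778703005
cube top 780 ((522.9524536132812, -224.59353637695312), (33.55001449584961, 27.604045867919922), 1.933808445930481) [ 519.8665449  -224.71364086   58.62527607]
530 [ 535.2 -223.5   52.2] -230.6 -217.2 54.2
545 [ 547.9 -223.4   52.1] -232.0 -216.2 54.4
560 [ 563.1 -222.6   51.8] -231.4 -215.2 54.6
575 [ 578.  -222.    51.9] -231.8 -214.8 54.4
590 [ 593.  -221.8   51.6] -230.7 -213.8 53.9
605 [ 607.9 -220.9   51.9] -229.2 -213.5 54.0
620 [ 622.9 -220.8   51.9] -229.8 -213.3 54.2
635 [ 638.1 -220.2   52. ] -228.6 -213.0 54.1
650 [ 652.9 -220.2   52.2] -227.2 -213.0 53.7
stop 366 ((689.6514282226562, -218.11395263671875), (12.515910148620605, 39.27864456176758), 2.3920793533325195)
knob 176 ((666.4375, -113.99368286132812), (15.099028587341309, 11.901562690734863), 1.357560634613037)
```

View pics/w15.png

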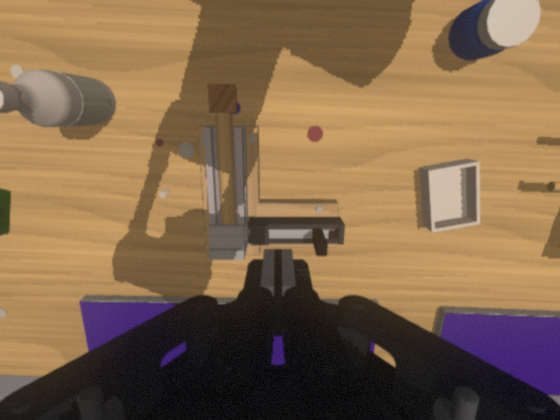

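The stick is home: the cube's back is at x=506.2 against an expected 506, the rod's top is at 54, and it lies parallel to the groove. The knob is at (666.5,-114.1). I'll turn the hand 90° and come above it.

Emit:
{"method": "apply_moves", "body": {"motion": [[5, 0, 0, 0, 8, 0, 0], [5, 0, 0, 1, 16, 0, 0], [5, 0, 1, 2, 24, 0, 0], [5, 0, 2, 3, 32, 0, 0], [5, 2, 3, 4, 40, 0, 0], [5, 4, 4, 5, 48, 0, 0], [5, 6, 4.7, 6, 56, 0, 0], [5, 8, 4.7, 6.5, 64, 0, 0], [5, 10, 4.7, 6.5, 72, 0, 0], [5, 13, 4.7, 6.5, 80, 0, 0], [5, 13, 4.7, 6.5, 88, 0, 0], [5, 13, 4.7, 6.5, 90, 0, 0]]}}

```text
time_s: 23.35
tcp_pos: [665.2, -115.2, 129.9]
orientation: [[-0.005, 0.999, 0.042], [0.001, 0.042, -0.999], [-1.0, -0.005, -0.001]]
wrist_force: [-0.2, 0.3, 0.3]
finger_gap: 0.587
```

Emit:
{"method": "apply_moves", "body": {"motion": [[5, 0, 0, 0, 0, 0, 0], [5, 0, 0, 0, 0, 0, 0], [5, 0, 0, 0, 0, 0, 0]]}}

```text
time_s: 23.65
tcp_pos: [667.4, -114.6, 132.4]
orientation: [[0.0, 0.999, 0.047], [-0.0, 0.047, -0.999], [-1.0, -0.0, 0.0]]
wrist_force: [0.0, -0.1, -0.3]
finger_gap: 0.586
```

Run:
```python
from h import *
c=snap('wrist','w16')
s=robot.read_state();print(s['time_s'],s['qpos'].round(2),s['tcp_pos'].round(1),s['orientation'].round(3).tolist(),s['wrist_force'],s['finger_gap'])
P=cloud(c);X,Y,Z=P[...,0],P[...,1],P[...,2]
m=(Z>88)&(Z<100)&(X>640)&(X<700)&(Y<-90)&(Y>-140);q=P[m];print('knob',len(q),cv2.minAreaRect(q[:,:2].astype(np.float32)) if len(q) else 0)
```

```text
23.7 [-0.27  0.49  1.42 -0.    1.23 -0.32] [ 667.5 -114.4  132.4] [[0.0, 0.999, 0.047], [-0.0, 0.047, -0.999], [-1.0, 0.0, 0.0]] [-0.14342952  0.30427341 -0.31394207] 0.5834616845366016
knob 549 ((667.1871337890625, -113.48197937011719), (15.43823528289795, 12.398974418640137), 2.874133348464966)
```

View pics/w16.png

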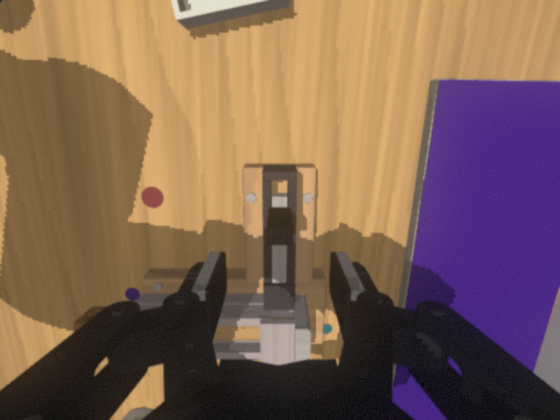

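The knob at (280,222) is centred between the open fingers. I'll descend and grip it.

Emit:
{"method": "apply_moves", "body": {"motion": [[5, 3, 0, -0.05, 0, 0, 0], [5, 5.5, 0, -0.05, 0, 0, 0], [5, 6.5, 0, -0.05, 0, 0, 0], [5, 6.5, 0, -0.05, 0, 0, 0], [0.5, 6.5, 0, -0.05, 0, 0, 0], [0.5, 6.5, 0, -0.05, 0, 0, 0], [0.5, 6.5, 0, -0.05, 0, 0, 0], [0.5, 6.5, 0, -0.05, 0, 0, 0], [0.5, 6.5, 0, -0.05, 0, 0, 0]], "grip_force": 50}}

```text
time_s: 24.6
tcp_pos: [668.5, -113.7, 68.9]
orientation: [[0.002, 0.999, 0.047], [-0.001, 0.047, -0.999], [-1.0, 0.002, 0.001]]
wrist_force: [-1.0, -0.8, 6.2]
finger_gap: 0.174
```

Gripped, at 0.174 (about 16 mm). Now I'll slide it 30 mm along jig −y, which is tool +z.

Emit:
{"method": "apply_moves", "body": {"motion": [[0.5, 0, 0, 0.4, 0, 0, 0], [0.5, 0, 0, 0.9, 0, 0, 0], [0.5, 0, 0, 1.4, 0, 0, 0], [0.5, 0, 0, 1.9, 0, 0, 0], [0.5, 0, 0, 2.4, 0, 0, 0], [0.5, 0, 0, 2.8, 0, 0, 0], [0.5, 0, 0, 3.0, 0, 0, 0], [0.5, 0, 0, 3.05, 0, 0, 0], [0.5, 0, 0, 3.05, 0, 0, 0], [0.5, 0, 0, 3.05, 0, 0, 0]]}}

```text
time_s: 25.6
tcp_pos: [669.7, -141.3, 68.9]
orientation: [[0.002, 0.999, 0.047], [0.004, 0.047, -0.999], [-1.0, 0.002, -0.004]]
wrist_force: [-1.9, 5.7, 6.8]
finger_gap: 0.178
```

Run:
```python
from h import *
c=snap('wrist','w17')
s=robot.read_state();print(s['time_s'],s['tcp_pos'].round(1),s['wrist_force'],s['finger_gap'])
P=cloud(c);X,Y,Z=P[...,0],P[...,1],P[...,2]
m=(Z>90)&(Z<98)&(abs(X-668)<8)&(Y<-100)&(Y>-175);q=P[m];print('knob',len(q),np.percentile(q[:,1],[2,50,98]))
```

```text
25.65 [ 669.7 -141.2   68.9] [-0.75048814  6.751131    6.42035053] 0.1763810103806797
knob 1137 [-146.97482171 -139.08705009 -129.96720955]
```

View pics/w17.png

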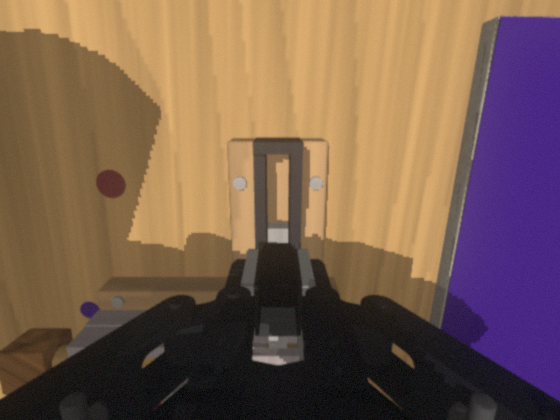

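The TCP has moved 27.6 mm and the force is only about the spring's 6.7 N, so it isn't at the end yet. I'll push on to the hard end.

Emit:
{"method": "apply_moves", "body": {"motion": [[0.5, 0, 0, 0.1, 0, 0, 0], [0.5, 0, 0, 0.2, 0, 0, 0], [0.5, 0, 0, 0.3, 0, 0, 0], [0.5, 0, 0, 0.4, 0, 0, 0], [0.5, 0, 0, 0.4, 0, 0, 0], [0.5, 0, 0, 0.4, 0, 0, 0]]}}

```text
time_s: 26.25
tcp_pos: [669.8, -143.7, 69.0]
orientation: [[0.002, 0.999, 0.047], [0.006, 0.047, -0.999], [-1.0, 0.002, -0.006]]
wrist_force: [-0.1, 9.4, 8.3]
finger_gap: 0.175
```

It has travelled 30.0 mm and the force is now above the spring's 7 N, so it's at the end stop. I'll hold briefly, then snap the fingers open.

Emit:
{"method": "apply_moves", "body": {"motion": [[0.5, 0, 0, 0, 0, 0, 0], [0.5, 0, 0, 0, 0, 0, 0], [6, 0, 0, 0, 0, 0, 0], [6, 0, 0, 0, 0, 0, 0], [6, 0, 0, 0, 0, 0, 0], [6, 0, 0, 0, 0, 0, 0], [6, 0, 0, 0, 0, 0, 0], [6, 0, 0, 0, 0, 0, 0]]}}

```text
time_s: 27.05
tcp_pos: [669.4, -148.2, 67.1]
orientation: [[-0.0, 0.999, 0.047], [-0.0, 0.047, -0.999], [-1.0, -0.0, 0.0]]
wrist_force: [0.4, 0.6, -0.4]
finger_gap: 0.698
```

Emit:
{"method": "apply_moves", "body": {"motion": [[6, -4, 0, 0, 0, 0, 0], [6, -9, 0, 0, 0, 0, 0], [6, -14, 0, 0, 0, 0, 0], [6, -19, 0, 2, 0, 0, 0], [6, -21, 0, 2, 0, 0, 0], [6, -21, 0, 2, 0, 0, 0], [6, -21, 0, 2, 0, 0, 0]]}}

```text
time_s: 27.75
tcp_pos: [670.1, -167.9, 277.0]
orientation: [[0.0, 0.999, 0.047], [0.0, 0.047, -0.999], [-1.0, 0.0, -0.0]]
wrist_force: [-0.9, 0.6, -1.1]
finger_gap: 0.706
```

Run:
```python
from h import *
c=snap('wrist','w18');d=snap('scene','s18')
s=robot.read_state();print(s['time_s'],s['tcp_pos'].round(1),s['wrist_force'],s['finger_gap'])
P=cloud(c);X,Y,Z=P[...,0],P[...,1],P[...,2]
m=(Z>88)&(Z<100)&(X>640)&(X<700)&(Y<-90)&(Y>-160);q=P[m];print('knob',len(q),cv2.minAreaRect(q[:,:2].astype(np.float32)) if len(q) else 0)
m=(Z>56.5)&(Z<62)&(X>485)&(X<540)&(Y<-200)&(Y>-250);q=P[m];print('cube',len(q),cv2.minAreaRect(q[:,:2].astype(np.float32)) if len(q) else 0)
cv2.imwrite('pics/c18.png',np.hstack([cv2.resize(d['frame'][130:300,150:380,::-1],None,fx=3.4,fy=3.4,interpolation=2)]))
```

```text
27.85 [ 669.4 -167.3  274.9] [ 0.14834492 -1.04950436 -0.22926995] 0.6994904343398415
knob 201 ((667.1072387695312, -113.89447784423828), (14.990066528320312, 11.552363395690918), 2.484915018081665)
cube 523 ((520.3427734375, -224.5516357421875), (27.98202896118164, 27.367345809936523), 2.6604833602905273)
```

View pics/w18.png

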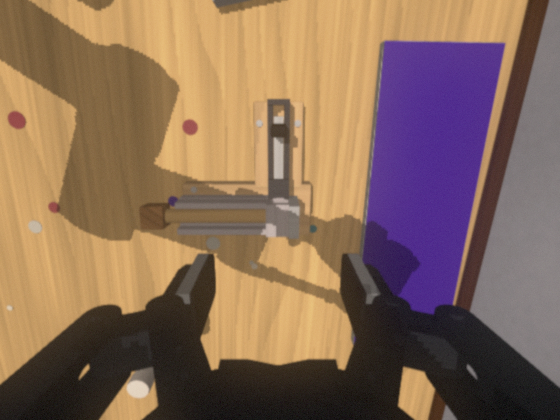

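View pics/c18.png

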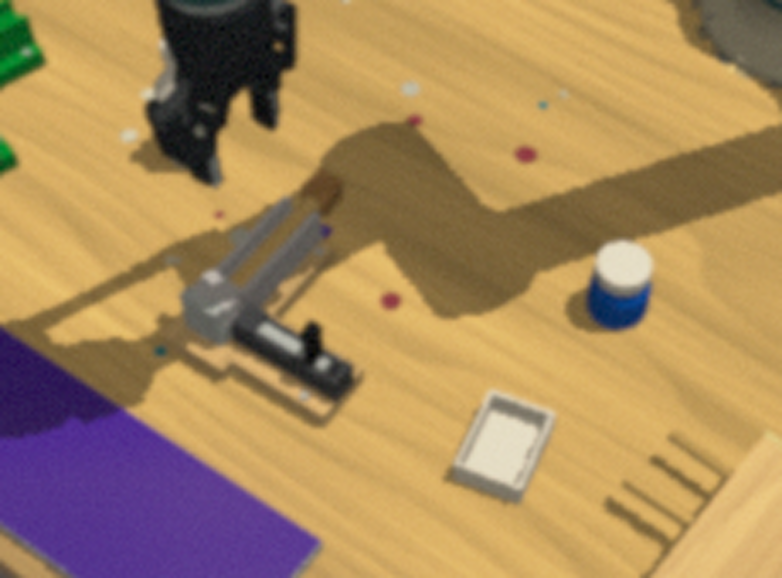

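The knob is back home at (667.1,-113.9). The cube's centre is at 520.3, which puts the tip at 684.2 against a stop face at about 684. The other sticks and the jar are undisturbed, and the robot touches nothing. The bottle still stands at the lower left of the wrist view. I'll hand in.

Run:
```python
from h import *
print(robot.hand_in()); print(robot.read_state()['time_s'])
```

```text
the job is handed in; nothing more can be done
None
the job is handed in; nothing more can be done
```

The job is handed in after about 28 of the 72 s, and my last checks show every step met. `hand_in()` gives no verdict, so these are my own measurements.

**What I did:** I lifted the thickest stick (18 mm, far bay) and drew it out of the caddy. I laid it on the table, regripped it by the cube, and lowered it into the groove short of the hood. I slid it under the hood while gripped, released it, and pushed it to the stop with closed fingers. I then gripped the knob, slid it to its end, and opened the fingers so it could snap back.

**Last checks:**
- **Stick:** the push stopped hard at about 6 N, within 1 mm of the predicted home position. Afterwards the plain end measured x ≈ 684.2 mm against a stop face at about 684, and the stick was parallel to the groove.
- **Slide:** it travelled 30.0 mm, with the force above the spring's 7 N at the end. Afterwards the knob was back at its home position within about 1 mm. I did not see the snap itself; I infer it from the knob being home after the fingers opened.
- **Bystanders:** the other two sticks, the jar and the bottle looked undisturbed in the last pictures, and the gripper was well clear of everything. I did not measure their positions again.

**Mismatches:** the first lift came up only about 6–7 mm, so I added 2.5 mm before drawing the stick out. The first slide command stopped at 27.6 mm, so I pushed on to the end stop. The scene camera read x about 4 mm high compared with the wrist camera, so I relied on the wrist camera.

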